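# Weigh a mould blank on the bench balance

## Robot

A 6-joint arm with a two-finger parallel gripper is mounted at the origin on the work surface. World frame = base frame: x ahead of the robot, y to its left, z up, the work surface at z = 0. Lengths are in mm, angles in rad, forces in N, time in s.
With the tool pointing down it reaches from about 300 to 775 mm from the base axis. Payload 14.6 kg.
Tool frame: the origin (TCP) lies at the very end of the fingers, on their centre line; the grasp point (between the pads) lies 19 mm behind it; y points along the fingers, z is the direction in which the jaws open and shut, and the axes are right-handed (so a half turn about y gives the same grasp; the last joint's range is limited). The gripper opens to 94 mm and grips with 3 to 60 N. Pads are 16 mm wide; open, the fingers measure 119 mm over their backs; the gripper's body (75 mm by 177 mm) begins 78 mm behind the grasp point.
Start: joints at [1.143, 0.3, 1.521, -0, 1.321, -0.067], TCP at [194.159, 514.579, 165.546] pointing down, gripper open.
Joint ranges: [-3.03, 3.03], [-0.79, 2.21], [0.23, 2.52], [-1.04, 4.18], [0, 3.07], [-2.55, 2.55]. Speed limits (rad/s): [2.22, 2.22, 2.57, 3.14, 3.14, 3.14].

## Interface

Orientations are given as [roll, pitch, yaw] about the fixed x, y, z axes, in that order (R = Rz(yaw) Ry(pitch) Rx(roll)).
In Python, from cell import monitor, optics, manip gives the robot as it stands.
- The arm moves only by the shell command python3 -m creep 'ROWS' [FORCE]. ROWS is JSON, a list of rows, each an object of numbers: "tx", "ty", "tz": the shift along the tool's x, y, z scaled (see below); "turn": the turn about the tool's y scaled (see below); "fingers": the finger opening in mm, from 0 to 94. In form: [{"tx": .., "ty": .., "tz": .., "turn": .., "fingers": ..}, ...]. A call has 1 to 20 rows; each row is the pose to reach, as a shift and turn from the pose measured when the call began, along the tool's axes at that moment, turning the shorter way round; what a row does not reach only later rows make up. The controller multiplies each number of a shift by 200 mm and each number of a turn by pi rad. A row lasts 1/10 s, in which the tool goes at most 50 mm and 8.59 degrees, less where a joint would pass 70% of its speed; a pose out of reach is approached as far as the arm can. A call with a number of a shift or a turn outside -1 to 1 is refused whole. A call with a gripper value outside its range is refused whole. The fingers move at their own pace and stop on an object; FORCE is the grip in N (left out, the last holds). Time passes only in rows, so rows that repeat a pose let the fingers close. It gives the time, the measured TCP pose, the force and the opening at its end, in the units of the state.
- monitor.read_state(): the state, without advancing time (a new reading comes with each control period).
- optics.camera(name): name is "scene" or "top"; returns a dict with "frame" (384x512x3 uint8, red, green, blue), "range_z" (384x512 float32, mm along the optical axis (not along the pixel's ray), 0 where there is no reading), "fx", "fy", "cx", "cy" (pixels), "distortion" ([k1, k2, p1, p2, k3] as OpenCV has them; the pictures are not rectified), "R" (3x3) and "t" (3): a world point X has camera coordinates R X + t. Camera axes: x right, y down, z forward; pixel columns grow to the right and rows downward; lengths in mm; the calibration is good to about 2 mm. A picture is of the moment at which its call begins.
- manip.sign_off(): hands the job in, once; it reports no verdict.
The state is a dict: "clock": time; "joints": joint angles; "qd": joint speeds; "effort": joint torques, N m; "eef_pos": TCP position; "eef_rot": TCP orientation; "wrist_force": force on the tool from outside, world axes, zero at the start; "moment": the same for the moment, N m; "finger_gap": finger opening in mm.
Only numpy, scipy, OpenCV 4.12 (cv2) and the standard library are available. Lean on these libraries where they do the work, as an engineer would, in place of code of your own. Each camera call takes 0.05 s, during which the arm holds its last target.

## Task

Weigh the wooden blank lying on the balance: choose weights from the tray and thread them one on top of the other over the post of the weight pan until the beam stands level, the red pointer between the two green marks. Set them down gently, without ever pressing the balance hard; do not touch the blank or disturb the other things, and leave the weights you do not need standing on the tray.

Things in the scene. Friction and masses are not known exactly. Their poses are not given: they have to be found in the camera images.
- beam (a joint): Beam of the balance. 0 = the blank's pan down on its stop, 0.20 rad = exactly level, 0.40 rad = weight pan down on its stop. Soft spring: 8.5 g of difference turns it about 0.01 rad from level (170 g or more = stop). 0.01 rad moves each pan 1.3 mm, one up, one down; pans stay horizontal. Level = red pointer midway between the two green marks.
- weight_pan (a point): Centre of the top face of the weight pan, a round brass plate of radius 45 mm, at height 146 mm when the blank's side is down, 120 mm at level, 94 mm at the lower stop. Pressed down, it yields: 0.5 to 2 N starts it, 4 to 6 N brings it to the lower stop (52 mm), where it is rigid. The balance takes no more than 15 N.
- post_nominal (a point): Point 58 mm above weight_pan, moving with it: where the tip of the weight post would be if centred. The post is vertical steel, 14 mm in diameter, 1.5 mm chamfer, 58 mm tall, with room for two weights. It is clamped 4.5 to 7 mm off centre, in any horizontal direction, different every time; it does not shift. Its true place is not measured: find it by feel or sight.
- blank_pan (a point): Centre of the top face of the rectangular brass pan (170 x 100 mm) on which the blank lies, 260 mm from the weight pan's centre.
- balance: The balance: green base plate 110 x 350 x 20 mm, fixed to the bench; origin at the centre of its underside, y along the beam towards the blank's pan. The scale plate in the middle reaches 235 mm above the bench and is 100 mm wide along y.
- blank: The wooden paddle-shaped mould blank to be weighed, about 215 x 75 x 28 mm, mass unknown, between 240 and 360 g, lying on its pan; origin under its middle.
- tray: Dark wooden tray that holds the weights, 190 x 190 x 12 mm, fixed; origin at the centre of its underside.
- w50_mid (a point): Centre (half-way up) of the 50 g weight: a brass disc 36 mm in diameter and 10 mm thick with a yellow plastic neck, 30 mm in diameter and 28 mm tall, on top; 38 mm high overall, with a vertical 17 mm bore right through. Gripped by the neck, fingertips clear above the disc. Stands on the tray.
- w100_mid (a point): Centre (half-way up) of the 100 g weight: a brass disc 44 mm in diameter and 10 mm thick with a green plastic neck, 30 mm in diameter and 28 mm tall, on top; 38 mm high overall, with a vertical 17 mm bore right through. Gripped by the neck, fingertips clear above the disc. Stands on the tray.
- w150_mid (a point): Centre (half-way up) of the 150 g weight: a brass disc 50 mm in diameter and 10 mm thick with a blue plastic neck, 30 mm in diameter and 28 mm tall, on top; 38 mm high overall, with a vertical 17 mm bore right through. Gripped by the neck, fingertips clear above the disc. Stands on the tray.
- w200_mid (a point): Centre (half-way up) of the 200 g weight: a brass disc 56 mm in diameter and 10 mm thick with a red plastic neck, 30 mm in diameter and 28 mm tall, on top; 38 mm high overall, with a vertical 17 mm bore right through. Gripped by the neck, fingertips clear above the disc. Stands on the tray.
- tea_jar: Bystander: glass tea jar, 70 mm in diameter, 110 mm high; origin at its underside.
- gouge: Bystander: carving gouge with a wooden handle, 230 mm long, lying; origin at its underside.
- brush: Bystander: hand brush, lying; origin at its underside.
- spare_blank: Bystander: another wooden blank, lying on the bench; origin at its underside.
- cup: Bystander: blue cup, 76 mm in diameter; origin at its underside.
- collar: Bystander: plain dark steel collar, 48 mm in diameter, 18 mm high, lying on the bench; not a weight; origin at its underside.
Not all that is in view belongs to the job. Leave any turquoise look-alike of the part that bears w150_mid alone.

How it is judged (in metres and radians):
At the end, for the whole second after the job is handed in: The beam is at rest within 0.036 rad of level (about 30 g; the nearest combination of weights is always within 25 g) with the blank still on its pan; every weight either stands upright on the tray or is threaded upright on the post and seated (value of joint beam between 0.164 and 0.236 rad and velocity of joint beam between -0.05 and 0.05 rad/s and distance between blank and blank_pan below 0.03 m and ((horizontal distance between w50_mid and weight_pan below 0.013 m and z of w50_mid in the frame of weight_pan between 0.008 and 0.065 m and angle between w50_mid's own z axis and vertical below 0.12 rad) or (x of w50_mid in the frame of tray between -0.1 and 0.1 m and y of w50_mid in the frame of tray between -0.1 and 0.1 m and z of w50_mid in the frame of tray between 0.025 and 0.037 m and angle between w50_mid's own z axis and vertical below 0.12 rad)) and ((horizontal distance between w100_mid and weight_pan below 0.013 m and z of w100_mid in the frame of weight_pan between 0.008 and 0.065 m and angle between w100_mid's own z axis and vertical below 0.12 rad) or (x of w100_mid in the frame of tray between -0.1 and 0.1 m and y of w100_mid in the frame of tray between -0.1 and 0.1 m and z of w100_mid in the frame of tray between 0.025 and 0.037 m and angle between w100_mid's own z axis and vertical below 0.12 rad)) and ((horizontal distance between w150_mid and weight_pan below 0.013 m and z of w150_mid in the frame of weight_pan between 0.008 and 0.065 m and angle between w150_mid's own z axis and vertical below 0.12 rad) or (x of w150_mid in the frame of tray between -0.1 and 0.1 m and y of w150_mid in the frame of tray between -0.1 and 0.1 m and z of w150_mid in the frame of tray between 0.025 and 0.037 m and angle between w150_mid's own z axis and vertical below 0.12 rad)) and ((horizontal distance between w200_mid and weight_pan below 0.013 m and z of w200_mid in the frame of weight_pan between 0.008 and 0.065 m and angle between w200_mid's own z axis and vertical below 0.12 rad) or (x of w200_mid in the frame of tray between -0.1 and 0.1 m and y of w200_mid in the frame of tray between -0.1 and 0.1 m and z of w200_mid in the frame of tray between 0.025 and 0.037 m and angle between w200_mid's own z axis and vertical below 0.12 rad))); the robot touches nothing.
It fails at once if the balance is pressed with more than 15 N (contact force between balance and the fingers above 15 N or contact force between balance and the arm above 15 N or contact force between balance and w50 above 15 N or contact force between balance and w100 above 15 N or contact force between balance and w150 above 15 N or contact force between balance and w200 above 15 N).
It fails at once if the robot touches the blank (contact force between blank and the fingers above 0.5 N or contact force between blank and the arm above 0.5 N).
It fails at once if a bystander is moved more than 30 mm (distance of any of tea_jar, gouge, brush, spare_blank, cup, collar from where it was at the start of the episode above 0.03 m).
It also fails if it takes over 72 s, if anything falls off the work surface, if the arm or the gripper's body presses on something with over 40 N, if the wrist force passes 120 N, or if a joint passes its speed limit or range.

## Working session

There is one attempt and no reset: what is moved stays moved. The work goes in short steps, Python scripts to look and compute and a shell command to move; the robot and the scene stay as the last step left them, time stands still between calls to the robot, and variables do not carry over. Pictures are saved under pics/ and viewed, and the job is handed in when it is done.

```bash
ls; mkdir -p pics
python3 - <<'E'
from cell import monitor, optics
import cv2,numpy as np,pickle
print(monitor.read_state())
for n in ("scene","top"):
    c=optics.camera(n); cv2.imwrite(f"pics/{n}0.png",c["frame"][:,:,::-1]); pickle.dump(c,open(f"{n}0.pkl","wb"))
    print(n,c["fx"],c["fy"],c["cx"],c["cy"],c["distortion"],c["R"],c["t"])
E
```

```text
pics
{'clock': 0.0, 'joints': array([ 1.14343561e+00,  3.00440764e-01,  1.52157063e+00, -9.60667584e-06,
        1.32070815e+00, -6.65959808e-02]), 'qd': array([-0.00024018, -0.00067954,  0.00076719, -0.00040764, -0.00028209,
       -0.00140246]), 'effort': array([ 2.11493621e-03, -5.31814098e+01, -3.52730799e+01,  7.08700041e-02,
        2.45360413e-02, -3.86309353e-05]), 'eef_pos': array([194.02088292, 514.31497797, 165.00742084]), 'eef_rot': array([-1.57192134e+00,  6.57063928e-05, -3.60762391e-01]), 'wrist_force': array([-0.56600334, -0.59652674,  0.26285573]), 'moment': array([-0.03605554,  0.0343406 , -0.02215577]), 'finger_gap': 93.66992339177585}
scene 476.82006829100334 476.82006829100334 254.21836703869408 191.7826572117527 [-0.12880525  0.          0.          0.          0.        ] [[-6.98648239e-01  7.15465282e-01 -2.62637297e-04]
 [ 6.06177784e-01  5.91734475e-01 -5.31412085e-01]
 [-3.80051486e-01 -3.71429322e-01 -8.47113408e-01]] [ 383.22776539 -269.54223728 1679.49355831]
top 394.25145231164794 394.25145231164794 263.3489285999484 194.70377549900866 [-0.00079562  0.          0.          0.          0.        ] [[-0.00295454 -0.99973433 -0.02285917]
 [-0.98568922  0.00676438 -0.16843692]
 [ 0.1685468   0.02203439 -0.98544734]] [  51.18735691  590.97376989 1112.62710774]
```

View pics/scene0.png

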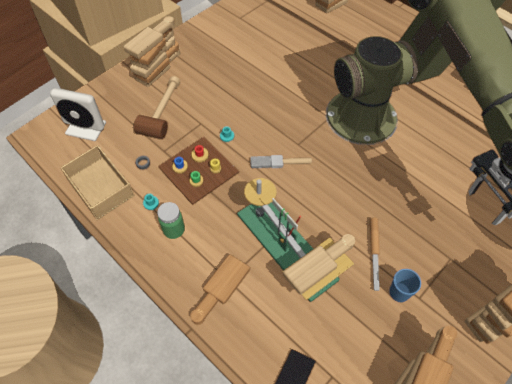

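View pics/top0.png

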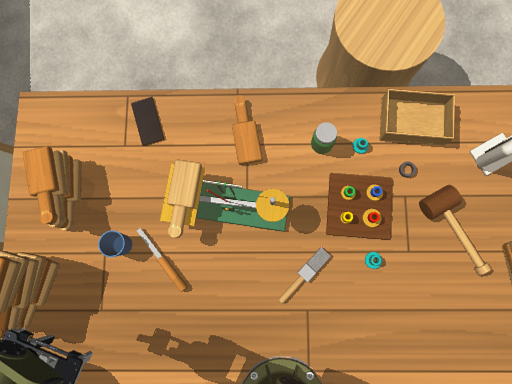

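Top view: candidates for weights are green (349,191), blue (376,191), yellow (348,217) and red (373,217) on the tray. The turquoise look-alikes at (361,145) and (374,260) and the dark collar at (408,169) are off the tray, so I leave them alone. The balance's weight pan is at (272,205) with its post near (271,201). Next I measure these and check a close crop.

```bash
cat > h.py <<'E'
import numpy as np,cv2,pickle
def K(c): return np.array([[c["fx"],0,c["cx"]],[0,c["fy"],c["cy"]],[0,0,1.]])
def rays(c,uv):
    uv=np.asarray(uv,float).reshape(-1,1,2)
    p=cv2.undistortPoints(uv,K(c),np.array(c["distortion"])).reshape(-1,2)
    return np.c_[p,np.ones(len(p))]
def world(c,uv,z=None):
    uv=np.asarray(uv,float).reshape(-1,2)
    if z is None: z=c["range_z"][uv[:,1].round().astype(int),uv[:,0].round().astype(int)]
    P=rays(c,uv)*np.asarray(z).reshape(-1,1)
    return (P-c["t"])@np.array(c["R"])
def onplane(c,uv,h):
    d=rays(c,uv)@np.array(c["R"]); o=-np.array(c["R"]).T@c["t"]
    return o+d*((h-o[2])/d[:,2])[:,None]
def cloud(c):
    H,W=c["range_z"].shape
    u,v=np.meshgrid(np.arange(W),np.arange(H))
    return world(c,np.c_[u.ravel(),v.ravel()],c["range_z"].ravel()).reshape(H,W,3)
def proj(c,X):
    r,_=cv2.Rodrigues(np.array(c["R"]))
    return cv2.projectPoints(np.asarray(X,float).reshape(-1,1,3),r,np.array(c["t"]),K(c),np.array(c["distortion"]))[0].reshape(-1,2)
def hsv(c): return cv2.cvtColor(c["frame"],cv2.COLOR_RGB2HSV)
E
python3 - <<'E'
from h import *
for n in("top","scene"):
    c=pickle.load(open(n+"0.pkl","rb")); W=cloud(c); h=hsv(c)
    x0,y0,x1,y1=(320,165,400,245) if n=="top" else (155,135,245,205)
    for name,lo,hi in (("blue",105,130),("green",45,80),("yellow",24,34),("red",0,8)):
        m=(h[...,0]>=lo)&(h[...,0]<=hi)&(h[...,1]>150)&(h[...,2]>80)
        if name=="red": m|=(h[...,0]>172)&(h[...,1]>150)&(h[...,2]>80)
        mm=np.zeros_like(m); mm[y0:y1,x0:x1]=m[y0:y1,x0:x1]
        mm&=(W[...,2]>25)
        v,u=np.nonzero(mm); P=W[mm]
        t=P[:,2]>44
        print(n,name,len(u),u.mean().round(1),v.mean().round(1),"zmax",np.percentile(P[:,2],95).round(1),"top",np.sum(t),P[t].mean(0).round(1), (P[t].min(0)+P[t].max(0))/2, np.ptp(P[t],axis=0))
    # tray
c=pickle.load(open("top0.pkl","rb")); W=cloud(c)
m=(W[...,2]>90)&(W[...,2]<260); m[:,:190]=0; m[:,300:]=0; m[:,:]&=True
for (u,v) in ((272,215),(265,205),(280,205),(272,202),(258,205),(286,206),(210,195),(240,204)): print((u,v),W[v,u].round(1))
cv2.imwrite("pics/crop_tray.png",cv2.resize(c["frame"][135:275,320:420,::-1],None,fx=4,fy=4,interpolation=cv2.INTER_CUBIC))
cv2.imwrite("pics/crop_bal.png",cv2.resize(c["frame"][150:245,155:325,::-1],None,fx=4.5,fy=4.5,interpolation=cv2.INTER_CUBIC))
c=pickle.load(open("scene0.pkl","rb"))
cv2.imwrite("pics/crop_balS.png",cv2.resize(c["frame"][165:305,225:360,::-1],None,fx=4,fy=4,interpolation=cv2.INTER_CUBIC))
E
```

```text
top blue 64 375.9 191.1 zmax 52.0 top 48 [ 600.3 -284.1   49.6] [ 600.39133216 -284.53493121   49.62223337] [24.86030915 27.87415676 10.95517758]
top green 61 349.3 191.1 zmax 54.4 top 50 [ 601.5 -205.6   50.1] [ 602.07053633 -205.78829233   50.30402397] [27.2383192  26.87548501 10.26332773]
top yellow 72 347.1 216.0 zmax 53.0 top 54 [ 525.9 -196.5   50. ] [ 525.41996929 -196.81734398   49.78456293] [26.56094549 26.64327102  8.87508191]
top red 78 373.3 217.0 zmax 54.3 top 54 [ 521.6 -267.9   70.9] [ 466.60066171 -132.61231349  621.14040996] [ 142.92536753  310.54488993 1152.01383187]
scene blue 70 178.6 162.2 zmax 53.6 top 41 [ 604.4 -283.3   49.3] [ 603.58244968 -284.87663995   49.73636724] [26.37441004 26.60039816 10.3059053 ]<stdin>:12: RuntimeWarning: Mean of empty slice.
  ret = um.true_divide(
Traceback (most recent call last):
ValueError: zero-size array to reduction operation minimum which has no identity
```

```bash
echo
cat >> h.py <<'E'
CR={"blue":(105,130),"green":(45,80),"yellow":(24,34),"red":(-8,8)}
def cmask(c,name,ctr,rad,smin=140,vmin=60):
    h=hsv(c); H=h[...,0].astype(int); lo,hi=CR[name]
    if lo<0: H=np.where(H>90,H-180,H)
    m=(H>=lo)&(H<=hi)&(h[...,1]>smin)&(h[...,2]>vmin)
    v,u=np.nonzero(m); k=(abs(u-ctr[0])<rad)&(abs(v-ctr[1])<rad)
    return np.c_[u,v][k]
def neckmodel(c,xy,z0,z1,r=15):
    "hull mask centroid+area of cylinder silhouette (subpixel, bore ignored)"
    a=np.linspace(0,2*np.pi,48,endpoint=False)
    X=np.vstack([np.c_[xy[0]+r*np.cos(a),xy[1]+r*np.sin(a),np.full(48,z)] for z in(z0,z1)])
    return cv2.convexHull(proj(c,X).astype(np.float32))
def fitneck(c,name,ctr,rad,z0,z1,guess):
    uv=cmask(c,name,ctr,rad)
    hull=cv2.convexHull(uv.astype(np.float32))
    m=cv2.moments(hull); tgt=np.array([m["m10"],m["m01"]])/m["m00"]
    from scipy.optimize import fsolve
    def f(xy):
        M=cv2.moments(neckmodel(c,xy,z0,z1)); return np.array([M["m10"],M["m01"]])/M["m00"]-tgt
    return fsolve(f,guess),len(uv),cv2.contourArea(hull),cv2.contourArea(neckmodel(c,guess,z0,z1)),tgt
E
python3 - <<'E'
from h import *
ct={"top":dict(green=(349,191),blue=(376,191),yellow=(348,217),red=(373,217)),
"scene":dict(green=(196,177),blue=(179,163),yellow=(215,166),red=(200,153))}
g=dict(green=(601,-206),blue=(600,-284),yellow=(526,-197),red=(522,-268))
for n in ct:
    c=pickle.load(open(n+"0.pkl","rb"))
    for k in g:
        print(n,k,fitneck(c,k,ct[n][k],11,22,50,g[k]))
c=pickle.load(open("top0.pkl","rb")); W=cloud(c)
for (u,v) in ((272,215),(265,205),(280,205),(272,202),(258,205),(286,206),(210,195),(240,204)): print((u,v),W[v,u].round(1))
cv2.imwrite("pics/crop_tray.png",cv2.resize(c["frame"][135:275,320:420,::-1],None,fx=4,fy=4,interpolation=cv2.INTER_CUBIC))
cv2.imwrite("pics/crop_bal.png",cv2.resize(c["frame"][150:245,155:325,::-1],None,fx=4.5,fy=4.5,interpolation=cv2.INTER_CUBIC))
c=pickle.load(open("scene0.pkl","rb"))
cv2.imwrite("pics/crop_balS.png",cv2.resize(c["frame"][165:305,225:360,::-1],None,fx=4,fy=4,interpolation=cv2.INTER_CUBIC))
E
```

```text
top green (array([ 602.26732422, -206.57972392]), 76, 79.0, 103.51174258883111, array([349.07805907, 191.24894515]))
top blue (array([ 601.40246055, -286.01361732]), 69, 74.0, 108.95091152284294, array([375.93468468, 191.35810811]))
top yellow (array([ 526.6497026 , -197.77073573]), 71, 77.0, 102.52657089335844, array([347.1017316 , 216.54545455]))
top red (array([ 525.0595652 , -274.52950745]), 80, 82.5, 108.2526878095232, array([373.34141414, 216.94747475]))
scene green (array([ 602.57978621, -207.69182706]), 37, 42.5, 107.10672330204397, array([194.97647059, 177.03529412]))
scene blue (array([ 600.63569435, -289.42112873]), 74, 62.0, 103.98471956828143, array([178.52419355, 161.96236559]))
scene yellow (array([ 523.3860976 , -200.06445275]), 71, 66.5, 104.19814323319588, array([214.98245614, 163.70175439]))
scene red (array([ 523.03498459, -277.78303126]), 89, 81.0, 101.16598051146138, array([198.82304527, 150.12345679]))
(272, 215) [519.8  23.1 144.3]
(265, 205) [546.7  41.8 146.5]
(280, 205) [546.5   1.4 146. ]
(272, 202) [547.   22.9 197.4]
(258, 205) [546.7  60.6 147. ]
(286, 206) [543.6 -14.6 146.7]
(210, 195) [597.1 211.6  17.2]
(240, 204) [558.6 114.1  87.3]
```

View pics/crop_tray.png

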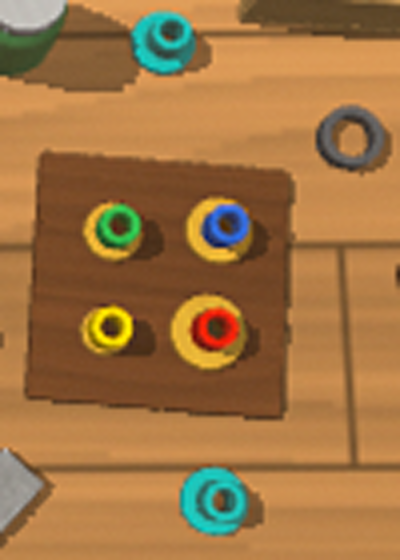

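View pics/crop_bal.png

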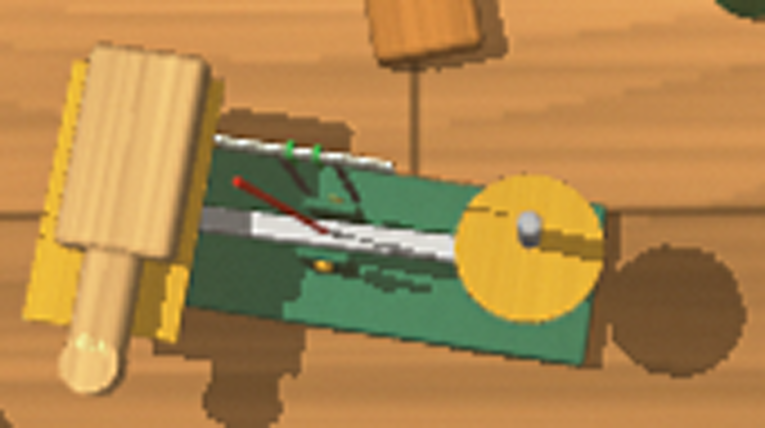

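View pics/crop_balS.png

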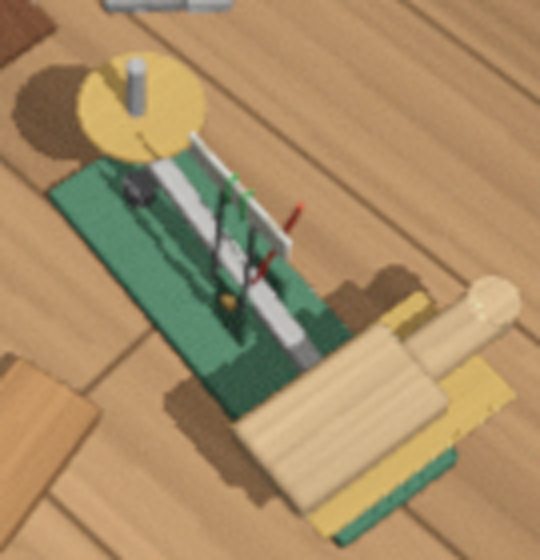

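```bash
cat >> h.py <<'E'
def plan(x,y,z,yaw):
    from cell import monitor
    from scipy.spatial.transform import Rotation as Ro
    s=monitor.read_state(); R=Ro.from_euler("xyz",s["eef_rot"]).as_matrix()
    d=R.T@(np.array([x,y,z])-s["eef_pos"])/200
    dy=(yaw-s["eef_rot"][2]+np.pi)%(2*np.pi)-np.pi
    print("t",s["clock"],"pos",s["eef_pos"].round(1),s["eef_rot"].round(3),"F",s["wrist_force"].round(2),"gap",s["finger_gap"].round(1),"\n tx %.4f ty %.4f tz %.4f turn %.4f"%(*d,-dy/np.pi))
def postfit(c,roi,zt,zb,guess,r=7,dbg=None):
    from scipy.optimize import minimize
    x0,y0,x1,y1=roi; h=hsv(c); sub=h[y0:y1,x0:x1]
    m=(sub[...,1]<90).astype(np.uint8)
    n,l,st,ce=cv2.connectedComponentsWithStats(m); 
    k=1+np.argmax(st[1:,4]); m=(l==k).astype(np.uint8)
    S=10; big=cv2.resize(m,None,fx=S,fy=S,interpolation=cv2.INTER_NEAREST)
    def f(p):
        hu=neckmodel(c,p[:2],zb,zt,r).reshape(-1,2)
        q=((hu-[x0,y0]+0.5)*S*16).round().astype(np.int32)
        im=np.zeros_like(big); cv2.fillConvexPoly(im,q,1,cv2.LINE_8,4)
        return 1-(im&big).sum()/(im|big).sum()
    best=min(((f((guess[0]+a,guess[1]+b)),guess[0]+a,guess[1]+b) for a in np.arange(-14,15,2) for b in np.arange(-14,15,2)))
    o=minimize(f,best[1:],method="Nelder-Mead",options=dict(initial_simplex=[best[1:],(best[1]+1.5,best[2]),(best[1],best[2]+1.5)]))
    if dbg: cv2.imwrite(dbg,big*255)
    return o.x,o.fun,m.sum()
E
python3 - <<'E'
from h import *
for n,roi,pr in (("top",(260,190,285,215),(250,180,300,235)),("scene",(250,175,266,196),(238,172,285,212))):
    c=pickle.load(open(n+"0.pkl","rb")); h=hsv(c)
    W=cloud(c)
    print(n,"post",postfit(c,roi,204,146,(547,22),dbg=f"pics/m{n}.png"))
    x0,y0,x1,y1=pr
    m=np.zeros(h.shape[:2],bool); m[y0:y1,x0:x1]=True
    m&=(abs(W[...,2]-146)<6)&(np.hypot(W[...,0]-547,W[...,1]-22)<60)
    P=W[m]; print("n",len(P),"mean",P.mean(0), "mid",(P.min(0)+P.max(0))/2,np.ptp(P,axis=0))
    cn=np.argwhere(m)[:,::-1].astype(np.float32); hu=cv2.convexHull(cn); M=cv2.moments(hu); cc=(M["m10"]/M["m00"],M["m01"]/M["m00"])
    print("pan centre on 146:",onplane(c,[cc],146), "area",M["m00"])
# base plate
c=pickle.load(open("top0.pkl","rb")); h=hsv(c); W=cloud(c)
m=(h[...,0]>65)&(h[...,0]<85)&(h[...,1]>80)&(W[...,2]<35)&(W[...,2]>8); m[:,:190]=0;m[:,300:]=0;m[:170]=0;m[240:]=0
P=W[m][:,:2].astype(np.float32); print(len(P),cv2.minAreaRect(P))
# blank pan
m=(abs(W[...,2]-94)<5); m[:,:155]=0;m[:,215:]=0;m[:150]=0;m[245:]=0; P=W[m][:,:2].astype(np.float32); print("bp",len(P),cv2.minAreaRect(P))
E
```

```text
top post (array([554.08563995,  22.79573059]), np.float64(0.1551474142097632), np.uint64(35))
n 820 mean [547.00264782  22.47203723 146.35025524] mid [547.19358816  22.97065463 145.97523188] [87.65946958 86.41242477 11.60167496]
pan centre on 146: [[547.46514923  22.37319122 146.        ]] area 830.5
scene post (array([552.31212354,  21.11487246]), np.float64(0.20067018945740434), np.uint64(63))
n 612 mean [548.42675134  24.49568215 146.31981749] mid [546.5710949   23.03516263 145.97825168] [90.29147984 89.4635606  11.17999199]
pan centre on 146: [[547.60199226  23.05699456 146.        ]] area 668.5
954 ((555.66845703125, 79.85606384277344), (200.6771240234375, 106.99058532714844), 80.63961029052734)
bp 642 ((569.5933227539062, 282.0316162109375), (100.76860809326172, 207.87420654296875), 80.96321105957031)
```

```bash
python3 -m creep '[{"ty":-0.25},{"ty":-0.5,"turn":0.05,"fingers":52},{"tx":0.2,"ty":-0.75,"tz":-0.13,"turn":0.1,"fingers":52},{"tx":0.4,"ty":-0.75,"tz":-0.26,"turn":0.15,"fingers":52},{"tx":0.6,"ty":-0.75,"tz":-0.4,"turn":0.2,"fingers":52},{"tx":0.8,"ty":-0.75,"tz":-0.53,"turn":0.25,"fingers":52},{"tx":0.925,"ty":-0.75,"tz":-0.61,"turn":0.3,"fingers":52},{"tx":0.925,"ty":-0.75,"tz":-0.61,"turn":0.35,"fingers":52},{"tx":0.925,"ty":-0.75,"tz":-0.61,"turn":0.4,"fingers":52},{"tx":0.925,"ty":-0.75,"tz":-0.61,"turn":0.433,"fingers":52},{"tx":0.925,"ty":-0.75,"tz":-0.61,"turn":0.433,"fingers":52}]' 10; python3 -c "
from h import *
plan(420,-275,300,-1.72)"
```

```text
$[0]: bad value
Traceback (most recent call last):
  File "h.py", line 49, in plan
    print("t",s["clock"],"pos",s["eef_pos"].round(1),s["eef_rot"].round(3),"F",s["wrist_force"].round(2),"gap",s["finger_gap"].round(1),"\n tx %.4f ty %.4f tz %.4f turn %.4f"%(*d,-dy/np.pi))
                                                                                                               ^^^^^^^^^^^^^^^^^^^^^
AttributeError: 'float' object has no attribute 'round'
```

```bash
sed -i 's/s\["finger_gap"\].round(1)/round(float(s["finger_gap"]),1)/' h.py; python3 -m creep '[{"tx":0,"ty":-0.25,"tz":0,"turn":0,"fingers":90},{"tx":0,"ty":-0.5,"tz":0,"turn":0.05,"fingers":52},{"tx":0.2,"ty":-0.75,"tz":-0.13,"turn":0.1,"fingers":52},{"tx":0.4,"ty":-0.75,"tz":-0.26,"turn":0.15,"fingers":52},{"tx":0.6,"ty":-0.75,"tz":-0.4,"turn":0.2,"fingers":52},{"tx":0.8,"ty":-0.75,"tz":-0.53,"turn":0.25,"fingers":52},{"tx":0.925,"ty":-0.75,"tz":-0.61,"turn":0.3,"fingers":52},{"tx":0.925,"ty":-0.75,"tz":-0.61,"turn":0.35,"fingers":52},{"tx":0.925,"ty":-0.75,"tz":-0.61,"turn":0.4,"fingers":52},{"tx":0.925,"ty":-0.75,"tz":-0.61,"turn":0.433,"fingers":52},{"tx":0.925,"ty":-0.75,"tz":-0.61,"turn":0.433,"fingers":52}]' 10; python3 -c "
from h import *
plan(420,-275,300,-1.72)"
```

```text
clock: 1.2
eef_pos: [324.1, 334.9, 315.0]
eef_rot: [-1.571, -0.001, -1.724]
wrist_force: [0.4, -0.6, -0.4]
finger_gap: 51.8
t 1.2 pos [324.1 334.9 315. ] [-1.571e+00 -1.000e-03 -1.724e+00] F [ 0.45 -0.61 -0.38] gap 51.8 
 tx 2.9403 ty 0.0782 tz 0.9395 turn -0.0013
```

```bash
python3 -m creep '[{"tx":0.25,"ty":0,"tz":0.08,"turn":0,"fingers":52},{"tx":0.5,"ty":0,"tz":0.16,"turn":0,"fingers":52},{"tx":0.75,"ty":0,"tz":0.24,"turn":0,"fingers":52},{"tx":1,"ty":0,"tz":0.31,"turn":0,"fingers":52}]'
python3 -m creep '[{"tx":0.25,"ty":0,"tz":0.08,"turn":0,"fingers":52},{"tx":0.5,"ty":0,"tz":0.16,"turn":0,"fingers":52},{"tx":0.75,"ty":0,"tz":0.24,"turn":0,"fingers":52},{"tx":1,"ty":0,"tz":0.31,"turn":0,"fingers":52}]'
python3 -m creep '[{"tx":0.25,"ty":0,"tz":0.08,"turn":0,"fingers":52},{"tx":0.5,"ty":0,"tz":0.16,"turn":0,"fingers":52},{"tx":0.75,"ty":0,"tz":0.24,"turn":0,"fingers":52},{"tx":0.9,"ty":0,"tz":0.31,"turn":0,"fingers":52},{"tx":0.9,"ty":0,"tz":0.31,"turn":0,"fingers":52}]'
python3 -c "
from h import *
plan(524.5,-275.5,130,-1.72)"
```

```text
clock: 1.6
eef_pos: [353.4, 135.6, 315.1]
eef_rot: [-1.571, -0.001, -1.718]
wrist_force: [2.0, 0.1, 0.2]
finger_gap: 52.1
clock: 2.0
eef_pos: [383.6, -62.5, 315.4]
eef_rot: [-1.571, -0.001, -1.714]
wrist_force: [1.7, 0.3, -0.4]
finger_gap: 52.3
clock: 2.5
eef_pos: [419.3, -252.9, 313.9]
eef_rot: [-1.574, -0.0, -1.713]
wrist_force: [-1.2, 0.4, -0.4]
finger_gap: 52.3
t 2.5 pos [ 419.3 -252.9  313.9] [-1.574 -0.    -1.713] F [-1.2   0.44 -0.37] gap 52.3 
 tx 0.0368 ty 0.9179 tz 0.5393 turn 0.0023
```

```bash
python3 -m creep '[{"tx":0.035,"ty":0.2,"tz":0.2,"turn":0,"fingers":52},{"tx":0.035,"ty":0.4,"tz":0.4,"turn":0,"fingers":52},{"tx":0.035,"ty":0.65,"tz":0.54,"turn":0,"fingers":52},{"tx":0.035,"ty":0.92,"tz":0.54,"turn":0,"fingers":52},{"tx":0.035,"ty":0.92,"tz":0.54,"turn":0,"fingers":52},{"tx":0.035,"ty":0.92,"tz":0.54,"turn":0,"fingers":52}]'
cat > snap.py <<'E'
import sys
from h import *
from cell import optics
def snap(tag):
    o={}
    for n in("scene","top"):
        c=optics.camera(n); pickle.dump(c,open(f"{n}{tag}.pkl","wb")); o[n]=c
    return o
def crops(o,tag,bs,bt,S=4):
    a=[]
    for n,b in(("scene",bs),("top",bt)):
        f=o[n]["frame"][b[1]:b[3],b[0]:b[2],::-1]
        a.append(cv2.resize(f,(390,int(390*f.shape[0]/f.shape[1])),interpolation=cv2.INTER_CUBIC))
    H=max(x.shape[0] for x in a); a=[cv2.copyMakeBorder(x,0,H-x.shape[0],0,5,cv2.BORDER_CONSTANT) for x in a]
    cv2.imwrite(f"pics/{tag}.png",np.hstack(a))
E
python3 - <<'E'
from snap import *
o=snap("1"); crops(o,"s1",(130,90,260,210),(310,150,420,260))
plan(524.5,-275.5,27,-1.72)
E
```

```text
clock: 3.1
eef_pos: [523.5, -273.4, 126.0]
eef_rot: [-1.58, 0.002, -1.709]
wrist_force: [0.1, -0.4, 0.7]
finger_gap: 51.6
t 3.2 pos [ 524.9 -274.8  130.8] [-1.573e+00 -1.000e-03 -1.710e+00] F [-0.89 -0.31  1.11] gap 52.0 
 tx 0.0033 ty 0.5191 tz -0.0006 turn 0.0031
```

View pics/s1.png

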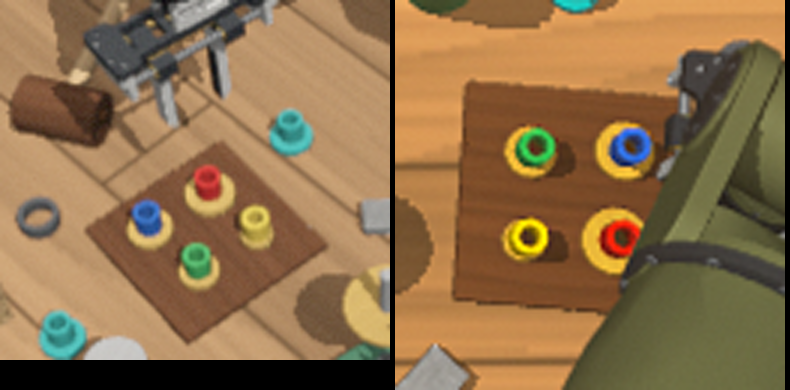

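Run:
```python
from h import *
c=pickle.load(open("scene1.pkl","rb")); 
P=np.array([[524.9,-274.8,130.8]]); print(proj(c,P)); 
j=np.array([0.989,-0.14,0]); print(proj(c,np.vstack([P+j*32,P-j*32])))
f=c["frame"][85:150,165:240,::-1].copy(); f=cv2.resize(f,None,fx=8,fy=8,interpolation=cv2.INTER_NEAREST)
for q in proj(c,np.vstack([P,P+j*26,P-j*26,P+j*38.5,P-j*38.5])): cv2.circle(f,tuple(int(v) for v in ((q-[165,85]+.5)*8)),3,(0,255,0),-1)
for p in ((523.5,-276.5,50),):
  for q in neckmodel(c,(524.5,-275.5),50,50).reshape(-1,2): cv2.circle(f,tuple(int(v) for v in ((q-[165,85]+.5)*8)),2,(255,255,0),-1)
cv2.imwrite("pics/s1b.png",f)
```

```text
[[196.06796773 132.55408271]]
[[187.44493187 137.52503659]
 [204.58091957 127.65693635]]
```

View pics/s1b.png

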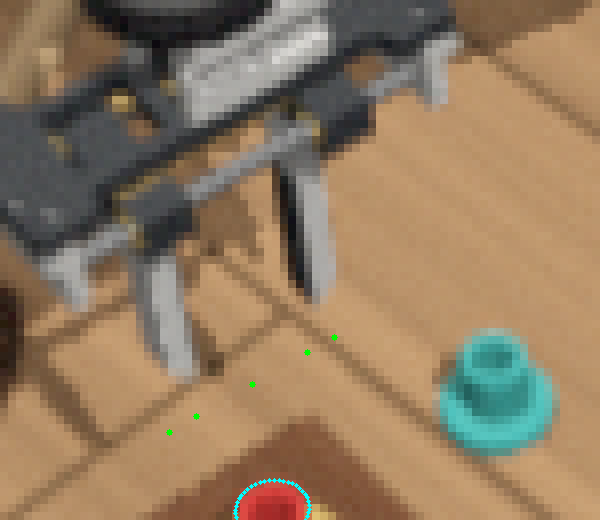

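Run:
```python
from snap import *
from cell import monitor
o=snap("2"); s=monitor.read_state(); print(s["eef_pos"],s["eef_rot"],s["joints"],s["clock"])
c=o["scene"]
P=s["eef_pos"][None]; j=np.array([0.989,-0.14,0]); 
f=c["frame"][85:150,165:240,::-1].copy(); f=cv2.resize(f,None,fx=8,fy=8,interpolation=cv2.INTER_NEAREST)
for q in proj(c,np.vstack([P,P+j*26,P-j*26,P+j*38.5,P-j*38.5])): cv2.circle(f,tuple(int(v) for v in ((q-[165,85]+.5)*8)),3,(0,255,0),-1)
cv2.imwrite("pics/s2b.png",f)
W=cloud(c)
for x,y in ((195,372),(315,292),(180,300),(310,240)):
    u,v=165+x//8,85+y//8; print((u,v),W[v,u])
```

```text
[ 525.34336849 -275.4132062   132.02532332] [-1.57062437 -0.00180082 -1.71145429] [-0.54377102  0.42269345  1.43414891 -0.00165674  1.28388606 -0.40264506] 3.3
(189, 131) [ 474.16943543 -388.6811266    -2.54139331]
(204, 121) [ 497.10664208 -263.53178789  171.31096942]
(187, 122) [ 454.82709424 -420.35944973    3.17731487]
(203, 115) [ 498.38569756 -262.81308478  200.41053499]
```

View pics/s2b.png

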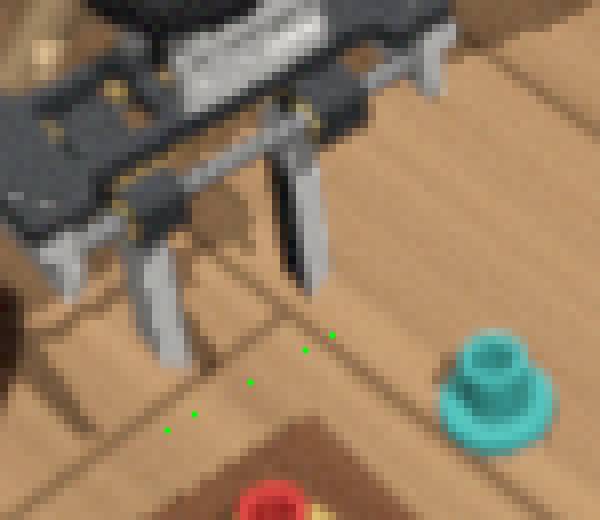

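Run:
```python
from h import *
c=pickle.load(open("scene0.pkl","rb")); W=cloud(c)
P=np.array([[194.0,514.3,165.0]]); print(proj(c,P))
yaw=-.36; j=np.array([-np.sin(yaw),np.cos(yaw),0])
x0,y0,S=450,140,9
f=c["frame"][y0:y0+95,x0:512,::-1].copy(); f=cv2.resize(f,None,fx=S,fy=S,interpolation=cv2.INTER_NEAREST)
for q in proj(c,np.vstack([P,P+j*47,P-j*47,P+j*59.5,P-j*59.5])): cv2.circle(f,tuple(int(v) for v in ((q-[x0,y0]+.5)*S)),3,(0,255,0),-1)
cv2.imwrite("pics/s0b.png",f[:600])
c=pickle.load(open("scene2.pkl","rb")); W=cloud(c)
for v in range(110,134):
    print(v,[ (u,W[v,u].round(0).astype(int).tolist()) for u in (184,186,188,200,202,204)])
```

```text
[[477.45866858 215.24580745]]
110 [(184, [570, -251, 290]), (186, [566, -247, 289]), (188, [560, -246, 285]), (200, [502, -269, 221]), (202, [501, -261, 227]), (204, [493, -262, 219])]
111 [(184, [573, -247, 291]), (186, [566, -247, 286]), (188, [560, -246, 281]), (200, [499, -275, 209]), (202, [502, -260, 223]), (204, [494, -262, 215])]
112 [(184, [571, -250, 283]), (186, [566, -249, 280]), (188, [560, -248, 275]), (200, [501, -272, 209]), (202, [502, -261, 217]), (204, [495, -260, 214])]
113 [(184, [572, -250, 279]), (186, [565, -250, 274]), (188, [425, -449, 3]), (200, [500, -274, 202]), (202, [502, -262, 213]), (204, [495, -262, 207])]
114 [(184, [574, -247, 279]), (186, [569, -246, 276]), (188, [426, -449, -1]), (200, [502, -273, 200]), (202, [502, -262, 208]), (204, [494, -263, 201])]
115 [(184, [574, -249, 274]), (186, [435, -449, 1]), (188, [428, -446, -2]), (200, [499, -276, 190]), (202, [502, -264, 202]), (204, [496, -261, 200])]
116 [(184, [560, -271, 240]), (186, [439, -444, 3]), (188, [430, -444, -4]), (200, [501, -276, 188]), (202, [503, -262, 200]), (204, [496, -262, 1
[... 1846 characters left out ...]
62, -270, 185]), (188, [553, -273, 175]), (200, [443, -366, 1]), (202, [437, -362, -2]), (204, [432, -357, -2])]
130 [(184, [484, -403, 0]), (186, [560, -274, 175]), (188, [556, -269, 175]), (200, [445, -364, -1]), (202, [438, -361, -5]), (204, [438, -351, 3])]
131 [(184, [489, -397, 3]), (186, [481, -396, -3]), (188, [556, -271, 168]), (200, [446, -363, -6]), (202, [446, -352, 4]), (204, [439, -349, 1])]
132 [(184, [490, -397, -1]), (186, [485, -392, -1]), (188, [479, -389, -4]), (200, [451, -357, -1]), (202, [445, -353, -3]), (204, [444, -344, 3])]
133 [(184, [494, -391, 2]), (186, [487, -390, -3]), (188, [486, -380, 4]), (200, [456, -351, 2]), (202, [450, -348, 0]), (204, [449, -338, 8])]
```

View pics/s0b.png

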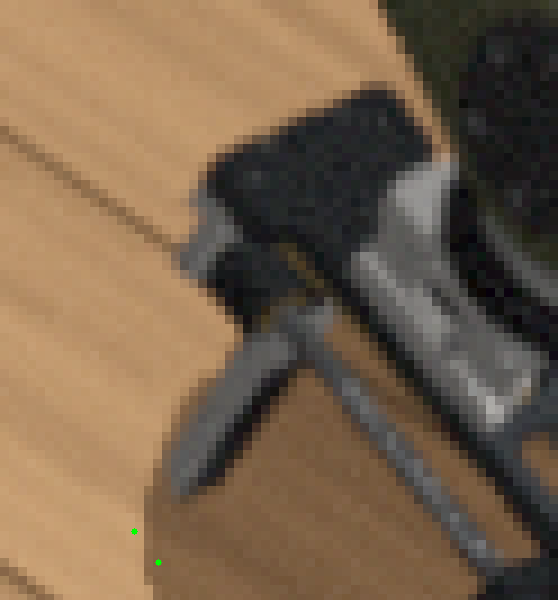

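Scene crop: the red weight is centred under the tool. The projected TCP is at about (196,132) and the finger ends are drawn about 5 px above it, a height question that the grip will settle. xy agrees, so I descend carefully.

```bash
python3 -m creep '[{"tx":0,"ty":0.15,"tz":-0.004,"turn":0,"fingers":52},{"tx":0,"ty":0.3,"tz":-0.004,"turn":0,"fingers":52},{"tx":0,"ty":0.4,"tz":-0.004,"turn":0,"fingers":52},{"tx":0,"ty":0.46,"tz":-0.004,"turn":0,"fingers":52},{"tx":0,"ty":0.5,"tz":-0.004,"turn":0,"fingers":52},{"tx":0,"ty":0.515,"tz":-0.004,"turn":0,"fingers":52},{"tx":0,"ty":0.515,"tz":-0.004,"turn":0,"fingers":52}]'
python3 - <<'E'
from snap import *
o=snap("3"); crops(o,"s3",(150,110,240,200),(310,150,420,260))
plan(524.5,-275.5,28,-1.72)
E
```

```text
clock: 4.0
eef_pos: [524.9, -275.7, 29.7]
eef_rot: [-1.57, -0.002, -1.711]
wrist_force: [0.6, -0.8, 0.1]
finger_gap: 51.8
t 4.1 pos [ 525.  -275.7   30. ] [-1.569 -0.002 -1.711] F [-0.77 -0.6   0.69] gap 52.3 
 tx -0.0008 ty 0.0099 tz -0.0026 turn 0.0028
```

View pics/s3.png

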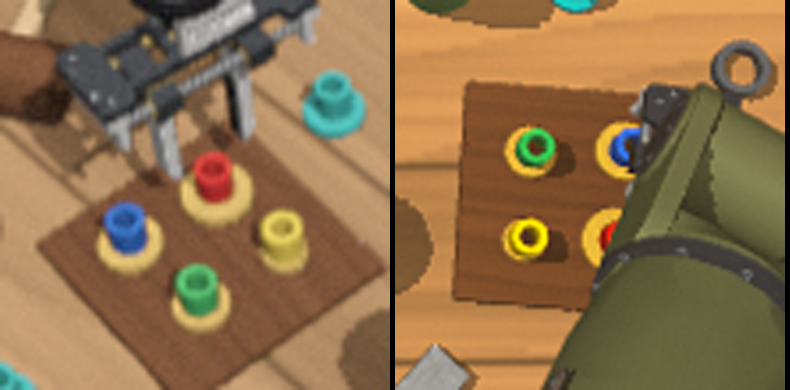

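```bash
python3 -m creep '[{"tx":0,"ty":0.0,"tz":0,"turn":0,"fingers":40},{"tx":0,"ty":0.0,"tz":0,"turn":0,"fingers":30},{"tx":0,"ty":0.0,"tz":0,"turn":0,"fingers":24},{"tx":0,"ty":0.0,"tz":0,"turn":0,"fingers":24}]' 10
python3 - <<'E'
from snap import *
plan(524.5,-275.5,28,-1.72)
E
```

```text
clock: 4.5
eef_pos: [525.0, -275.7, 30.1]
eef_rot: [-1.569, -0.002, -1.711]
wrist_force: [-0.2, -0.4, -0.3]
finger_gap: 25.4
t 4.5 pos [ 525.  -275.7   30.1] [-1.569 -0.002 -1.711] F [-0.19 -0.38 -0.28] gap 25.4 
 tx -0.0007 ty 0.0103 tz -0.0027 turn 0.0028
```

Closing to 25 mm met nothing. So the fingers really do end about 35 mm above the reported TCP, as the picture showed. I reopen, trust the camera, and go lower.

```bash
python3 -m creep '[{"tx":0,"ty":0.0,"tz":0,"turn":0,"fingers":52},{"tx":0,"ty":0.0,"tz":0,"turn":0,"fingers":52},{"tx":0,"ty":0.0,"tz":0,"turn":0,"fingers":52},{"tx":0,"ty":0.05,"tz":0,"turn":0,"fingers":52},{"tx":0,"ty":0.1,"tz":0,"turn":0,"fingers":52},{"tx":0,"ty":0.13,"tz":0,"turn":0,"fingers":52},{"tx":0,"ty":0.15,"tz":0,"turn":0,"fingers":52},{"tx":0,"ty":0.165,"tz":0,"turn":0,"fingers":52},{"tx":0,"ty":0.165,"tz":0,"turn":0,"fingers":52}]' 10
python3 - <<'E'
from snap import *
o=snap("4"); crops(o,"s4",(165,120,225,180),(310,150,420,260))
plan(524.5,-275.5,-8,-1.72)
W=cloud(o["scene"])
for v in range(140,160): print(v,[ (u,W[v,u].round(0).astype(int).tolist()) for u in (187,189,191,204,206,208)])
E
```

```text
clock: 5.4
eef_pos: [524.9, -275.7, -3.4]
eef_rot: [-1.57, -0.002, -1.711]
wrist_force: [0.3, 0.2, -0.3]
finger_gap: 52.1
t 5.5 pos [ 525.2 -275.9   -2.7] [-1.569 -0.002 -1.711] F [-0.71  0.57  0.02] gap 52.1 
 tx -0.0015 ty 0.0263 tz -0.0037 turn 0.0028
140 [(187, [574, -257, 155]), (189, [572, -250, 158]), (191, [562, -253, 147]), (204, [500, -274, 72]), (206, [499, -264, 79]), (208, [490, -265, 71])]
141 [(187, [577, -253, 156]), (189, [574, -247, 158]), (191, [566, -250, 148]), (204, [498, -277, 62]), (206, [498, -266, 72]), (208, [492, -263, 68])]
142 [(187, [578, -254, 150]), (189, [572, -252, 147]), (191, [568, -247, 148]), (204, [499, -277, 58]), (206, [498, -267, 66]), (208, [491, -265, 61])]
143 [(187, [578, -255, 145]), (189, [573, -251, 144]), (191, [505, -343, -1]), (204, [498, -278, 51]), (206, [500, -265, 64]), (208, [492, -265, 57])]
144 [(187, [562, -280, 102]), (189, [574, -251, 139]), (191, [516, -328, 17]), (204, [499, -278, 46]), (206, [501, -265, 60]), (208, [493, -265, 52])]
145 [(187, [563, -279, 100]), (189, [559, -274, 100]), (191, [551, -276, 91]), (204, [4
[... 1448 characters left out ...]
77, 50]), (191, [559, -273, 49]), (204, [519, -259, 24]), (206, [513, -257, 19]), (208, [507, -253, 17])]
156 [(187, [557, -302, 14]), (189, [554, -294, 19]), (191, [561, -272, 46]), (204, [522, -255, 24]), (206, [516, -253, 20]), (208, [508, -252, 14])]
157 [(187, [560, -298, 15]), (189, [556, -293, 16]), (191, [552, -286, 19]), (204, [522, -256, 18]), (206, [518, -251, 19]), (208, [512, -247, 17])]
158 [(187, [560, -299, 9]), (189, [556, -293, 11]), (191, [553, -286, 15]), (204, [526, -252, 20]), (206, [520, -248, 18]), (208, [514, -246, 14])]
159 [(187, [565, -293, 13]), (189, [559, -289, 12]), (191, [556, -282, 16]), (204, [528, -249, 19]), (206, [523, -246, 18]), (208, [516, -244, 12])]
```

View pics/s4.png

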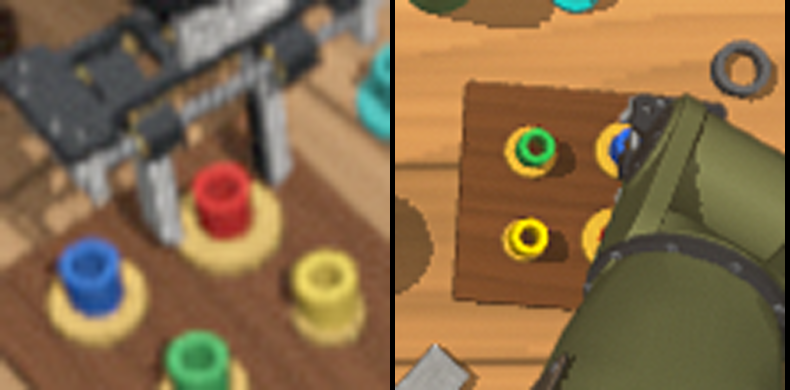

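```bash
python3 -m creep '[{"tx":0,"ty":0.03,"tz":0,"turn":0,"fingers":52},{"tx":0,"ty":0.05,"tz":0,"turn":0,"fingers":52},{"tx":0,"ty":0.05,"tz":0,"turn":0,"fingers":52},{"tx":0,"ty":0.05,"tz":0,"turn":0,"fingers":52}]' 10
python3 - <<'E'
from snap import *
o=snap("5"); crops(o,"s5",(175,130,225,180),(310,150,420,260))
plan(524.5,-275.5,-8,-1.72)
E
```

```text
clock: 5.9
eef_pos: [525.2, -275.9, -12.9]
eef_rot: [-1.569, -0.002, -1.711]
wrist_force: [-0.8, -0.3, 0.1]
finger_gap: 51.9
t 6.0 pos [ 525.3 -276.   -12.6] [-1.569 -0.003 -1.711] F [ 0.22 -0.6   0.81] gap 52.0 
 tx -0.0017 ty -0.0232 tz -0.0042 turn 0.0028
```

View pics/s5.png

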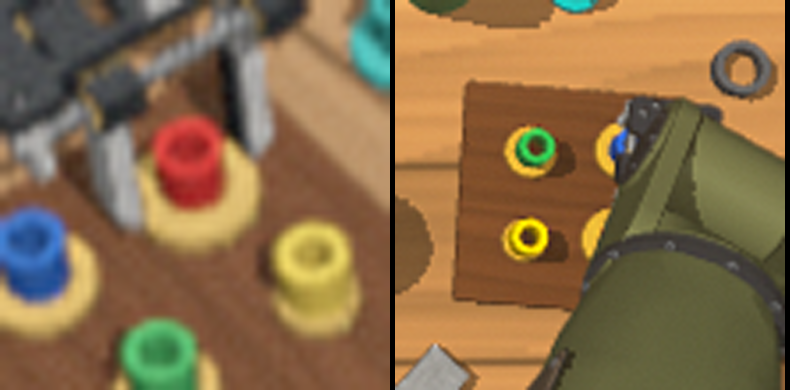

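Run:
```python
from h import *
c=pickle.load(open("scene5.pkl","rb"))
P=np.array([525.3,-276,0]); j=np.array([0.990,-0.14,0]); w=np.array([.14,.99,0])
f=c["frame"][130:180,175:225,::-1].copy(); f=cv2.resize(f,None,fx=11,fy=11,interpolation=cv2.INTER_NEAREST)
for z,col in((22,(0,0,255)),(30,(0,255,0)),(38,(255,0,0))):
    for a in(26,38.5,-26,-38.5):
        for b in(-8,8):
            q=proj(c,P+j*a+w*b+[0,0,z])[0]
            cv2.circle(f,tuple(int(v) for v in ((q-[175,130]+.5)*11)),3,col,-1)
cv2.imwrite("pics/s5b.png",f)
```

```text
(no output)
```

View pics/s5b.png

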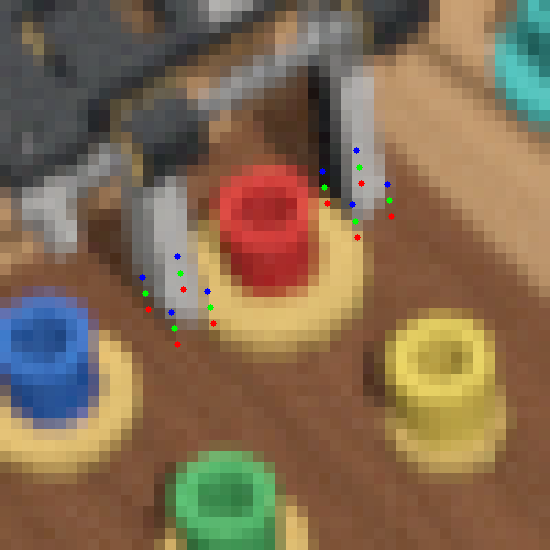

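```bash
python3 -m creep '[{"tx":0,"ty":0.02,"tz":0,"turn":0,"fingers":52},{"tx":0,"ty":0.02,"tz":0,"turn":0,"fingers":40},{"tx":0,"ty":0.02,"tz":0,"turn":0,"fingers":30},{"tx":0,"ty":0.02,"tz":0,"turn":0,"fingers":20},{"tx":0,"ty":0.02,"tz":0,"turn":0,"fingers":20},{"tx":0,"ty":0.02,"tz":0,"turn":0,"fingers":20}]' 15
python3 - <<'E'
from snap import *
plan(524.5,-275.5,100,-1.72)
E
```

```text
clock: 6.6
eef_pos: [525.2, -275.9, -16.6]
eef_rot: [-1.569, -0.003, -1.711]
wrist_force: [-1.0, -0.3, 0.1]
finger_gap: 30.5
t 6.6 pos [ 525.2 -275.9  -16.6] [-1.569 -0.003 -1.711] F [-1.02 -0.28  0.14] gap 30.5 
 tx -0.0002 ty -0.5832 tz -0.0028 turn 0.0028
```

```bash
python3 -m creep '[{"tx":0,"ty":-0.05,"tz":0,"turn":0,"fingers":20},{"tx":0,"ty":-0.15,"tz":0,"turn":0,"fingers":20},{"tx":0,"ty":-0.35,"tz":0,"turn":0,"fingers":20},{"tx":0,"ty":-0.6,"tz":0,"turn":0,"fingers":20},{"tx":0,"ty":-0.8,"tz":0,"turn":0,"fingers":20},{"tx":0,"ty":-1,"tz":0,"turn":0,"fingers":20},{"tx":0,"ty":-1,"tz":0,"turn":0,"fingers":20}]'
python3 - <<'E'
from snap import *
o=snap("6"); crops(o,"s6",(140,70,260,190),(310,150,420,260))
plan(553,22,205,-1.72)
E
```

```text
clock: 7.3
eef_pos: [526.7, -276.4, 190.1]
eef_rot: [-1.56, -0.006, -1.711]
wrist_force: [-0.0, 0.6, -2.5]
finger_gap: 30.5
t 7.4 pos [ 525.  -275.4  184.1] [-1.568 -0.003 -1.711] F [-0.86 -1.06 -2.91] gap 30.3 
 tx -1.4917 ty -0.1094 tz -0.0691 turn 0.0028
```

View pics/s6.png

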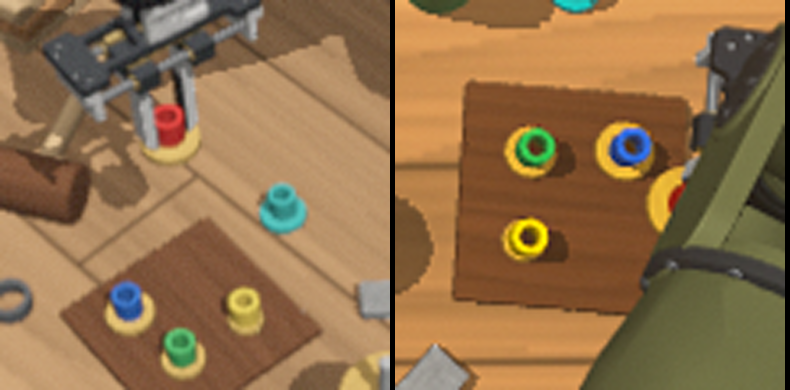

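The scene picture shows the red weight lifted upright in the fingers near (193,112). Carrying it to above the post.

```bash
python3 -m creep '[{"tx":-0.1,"ty":-0.1,"tz":-0.04,"turn":0,"fingers":20},{"tx":-0.3,"ty":-0.14,"tz":-0.04,"turn":0,"fingers":20},{"tx":-0.5,"ty":-0.14,"tz":-0.04,"turn":0,"fingers":20},{"tx":-0.7,"ty":-0.14,"tz":-0.05,"turn":0,"fingers":20},{"tx":-0.85,"ty":-0.14,"tz":-0.06,"turn":0,"fingers":20},{"tx":-1,"ty":-0.14,"tz":-0.07,"turn":0,"fingers":20}]'
python3 -m creep '[{"tx":-0.15,"ty":0,"tz":0,"turn":0,"fingers":20},{"tx":-0.3,"ty":0,"tz":0,"turn":0,"fingers":20},{"tx":-0.42,"ty":0,"tz":0,"turn":0,"fingers":20},{"tx":-0.48,"ty":0,"tz":0,"turn":0,"fingers":20},{"tx":-0.48,"ty":0,"tz":0,"turn":0,"fingers":20},{"tx":-0.48,"ty":0,"tz":0,"turn":0,"fingers":20},{"tx":-0.48,"ty":0,"tz":0,"turn":0,"fingers":20}]'
python3 - <<'E'
from snap import *
from cell import monitor
monitor.read_state()
o=snap("7"); crops(o,"s7",(220,130,310,220),(220,150,330,260))
plan(553,22,210,-1.72)
E
```

```text
clock: 8.0
eef_pos: [538.3, -73.7, 209.8]
eef_rot: [-1.571, -0.003, -1.711]
wrist_force: [1.1, -0.5, -1.4]
finger_gap: 30.2
clock: 8.7
eef_pos: [551.6, 20.3, 209.3]
eef_rot: [-1.571, -0.003, -1.712]
wrist_force: [0.2, 0.1, -1.8]
finger_gap: 30.2
t 8.8 pos [551.6  20.5 209.5] [-1.571 -0.003 -1.712] F [ 0.31 -0.63 -2.16] gap 30.4 
 tx -0.0086 ty -0.0027 tz 0.0057 turn 0.0025
```

View pics/s7.png

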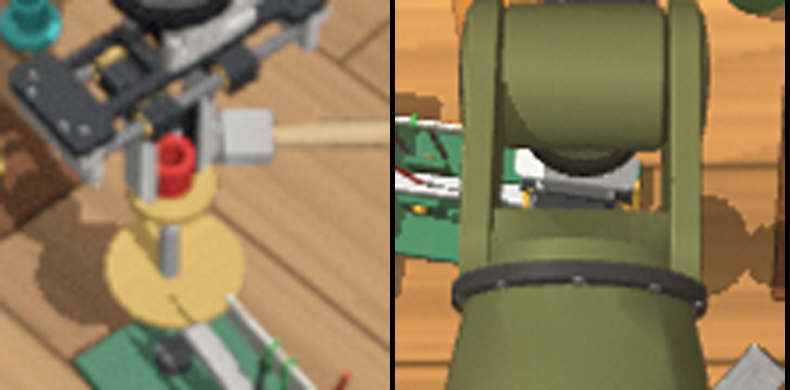

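```bash
cat >> h.py <<'E'
def fitweight(c,zb,guess,rd,neckcol,off=(0,0),dbg=None,S=8):
    "fit xy of held/standing weight with bottom at zb in scene cam using disc+neck silhouettes, ignoring gray (finger) pixels"
    from scipy.optimize import minimize
    ctr=proj(c,[[guess[0],guess[1],zb+15]])[0]; R=18
    x0,y0=int(ctr[0])-R,int(ctr[1])-R; sl=(slice(y0,y0+2*R),slice(x0,x0+2*R))
    h=hsv(c)[sl]; W=cloud(c)[sl]; H=h[...,0].astype(int); 
    lo,hi=CR[neckcol]
    if lo<0: H=np.where(H>90,H-180,H)
    col=h[...,1]>110
    neck=(H>=lo)&(H<=hi)&(h[...,1]>140)&(abs(W[...,2]-zb-24)<22)
    disc=(H>=18)&(H<=30)&col&(abs(W[...,2]-zb-8)<16)&~neck
    lab=np.zeros(H.shape,np.uint8); lab[disc]=1; lab[neck]=2
    gray=h[...,1]<=95
    ig=cv2.resize(gray.astype(np.uint8),None,fx=S,fy=S,interpolation=cv2.INTER_NEAREST)>0
    big=cv2.resize(lab,None,fx=S,fy=S,interpolation=cv2.INTER_NEAREST)
    def ren(p):
        im=np.zeros_like(big)
        for k,z0,z1,r in((1,zb,zb+10,rd),(2,zb+10,zb+38,15)):
            hu=neckmodel(c,p,z0,z1,r).reshape(-1,2)
            cv2.fillConvexPoly(im,((hu-[x0,y0]+.5)*S*16).round().astype(np.int32),k,cv2.LINE_8,4)
        return im
    def f(p):
        im=ren(p); return ((im!=big)&~ig).sum()/S/S
    b=min((f((guess[0]+a,guess[1]+d)),guess[0]+a,guess[1]+d) for a in np.arange(-8,9,2) for d in np.arange(-8,9,2))
    o=minimize(f,b[1:],method="Nelder-Mead",options=dict(initial_simplex=[b[1:],(b[1]+1.5,b[2]),(b[1],b[2]+1.5)]))
    if dbg: cv2.imwrite(dbg,np.hstack([big*100,np.where(ig,50,ren(o.x)*100).astype(np.uint8)]))
    return o.x,o.fun
E
python3 - <<'E'
from h import *
c=pickle.load(open("scene7.pkl","rb"))
for zb in (236,238,240): print(zb,fitweight(c,zb,(551.6,20.5),28,"red",dbg=f"pics/fw{zb}.png"))
c5=pickle.load(open("scene0.pkl","rb")); print("on tray start",fitweight(c5,12,(524.5,-275.5),28,"red"))
c3=pickle.load(open("scene3.pkl","rb")); print("on tray",fitweight(c3,12,(524.5,-275.5),28,"red"))
for t in "0134567":
    c=pickle.load(open(f"scene{t}.pkl","rb")); print(t,[np.round(postfit(c,(250,175+(t=='7')*4,266,196),z,146,(552,22))[0],2) for z in(204,)])
E
```

```text
236 (array([550.00380395,  18.89185388]), np.float64(40.59375))
238 (array([550.95167977,  19.87088054]), np.float64(40.875))
240 (array([552.13877157,  20.72604263]), np.float64(41.09375))
on tray start (array([ 523.74054606, -277.55475213]), np.float64(98.390625))
on tray (array([ 523.84910932, -277.37323214]), np.float64(97.09375))
0 [array([552.14,  20.94])]
1 [array([552.14,  20.94])]
3 [array([552.08,  21.22])]
4 [array([551.96,  20.77])]
5 [array([551.95,  21.14])]
6 [array([551.87,  21.1 ])]
7 [array([558.38,  27.4 ])]
```

View pics/fw238.png

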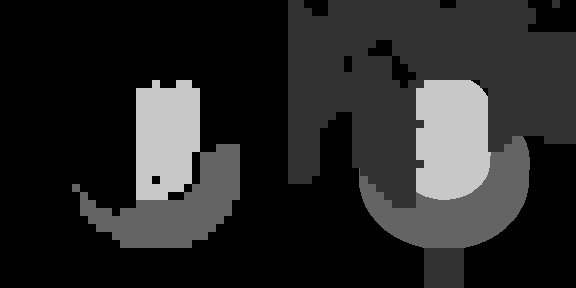

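Run:
```python
from h import *
out=[]
for n,(x0,y0,w,hh) in (("top",(260,190,26,26)),("scene",(246,174,26,26))):
    c=pickle.load(open(n+"0.pkl","rb")); S=15
    for cand in ((552.1,21.0),(554.1,22.8)):
        f=cv2.resize(c["frame"][y0:y0+hh,x0:x0+w,::-1],None,fx=S,fy=S,interpolation=cv2.INTER_NEAREST)
        for z in(146,204):
            hu=neckmodel(c,cand,z,z+.01,7).reshape(-1,2)
            cv2.polylines(f,[((hu-[x0,y0]+.5)*S).round().astype(np.int32)],True,(0,0,255) if z==204 else (255,0,0),1)
        out.append(f)
o=np.vstack([np.hstack(out[:2]),np.hstack(out[2:])]); cv2.imwrite("pics/post.png",cv2.resize(o,(600,600)))
```

```text
(no output)
```

View pics/post.png

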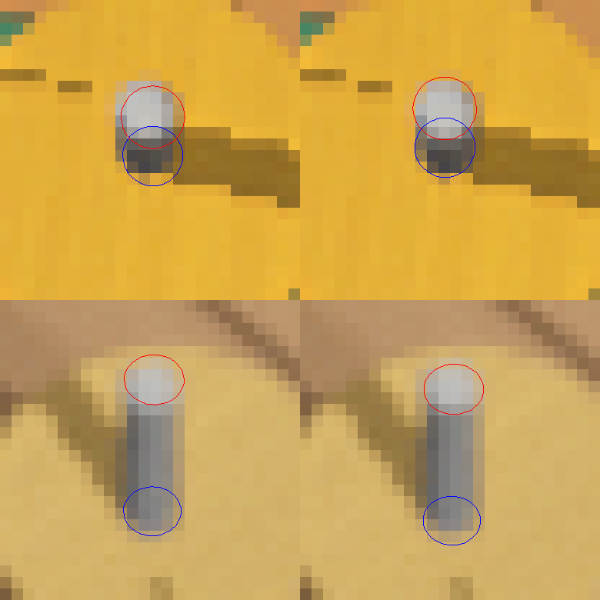

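Run:
```python
from h import *
plan(553.1,21.9,159.5,-1.712)
```

```text
t 8.8 pos [551.6  20.5 209.5] [-1.571 -0.003 -1.712] F [ 0.31 -0.63 -2.16] gap 30.4 
 tx -0.0089 ty 0.2498 tz 0.0062 turn -0.0000
```

```bash
python3 -m creep '[{"tx":-0.009,"ty":0.03,"tz":0.006,"turn":0,"fingers":20},{"tx":-0.009,"ty":0.08,"tz":0.006,"turn":0,"fingers":20},{"tx":-0.009,"ty":0.12,"tz":0.006,"turn":0,"fingers":20},{"tx":-0.009,"ty":0.14,"tz":0.006,"turn":0,"fingers":20},{"tx":-0.009,"ty":0.15,"tz":0.006,"turn":0,"fingers":20},{"tx":-0.009,"ty":0.15,"tz":0.006,"turn":0,"fingers":20}]'
python3 -m creep '[{"tx":0,"ty":0.02,"tz":0,"turn":0,"fingers":20},{"tx":0,"ty":0.04,"tz":0,"turn":0,"fingers":20},{"tx":0,"ty":0.06,"tz":0,"turn":0,"fingers":20},{"tx":0,"ty":0.06,"tz":0,"turn":0,"fingers":20}]'
python3 - <<'E'
from snap import *
o=snap("8"); crops(o,"s8",(220,130,310,220),(220,150,330,260))
plan(553.1,21.9,159.5,-1.712)
E
```

```text
clock: 9.4
eef_pos: [553.0, 22.0, 179.3]
eef_rot: [-1.571, -0.003, -1.712]
wrist_force: [0.1, 0.8, -1.3]
finger_gap: 30.5
clock: 9.8
eef_pos: [552.7, 22.0, 166.6]
eef_rot: [-1.572, -0.003, -1.712]
wrist_force: [1.0, -0.2, -2.1]
finger_gap: 30.3
t 9.9 pos [553.   21.9 167.2] [-1.571 -0.003 -1.712] F [-0.62 -1.06 -2.15] gap 30.3 
 tx 0.0000 ty 0.0385 tz 0.0005 turn -0.0000
```

View pics/s8.png

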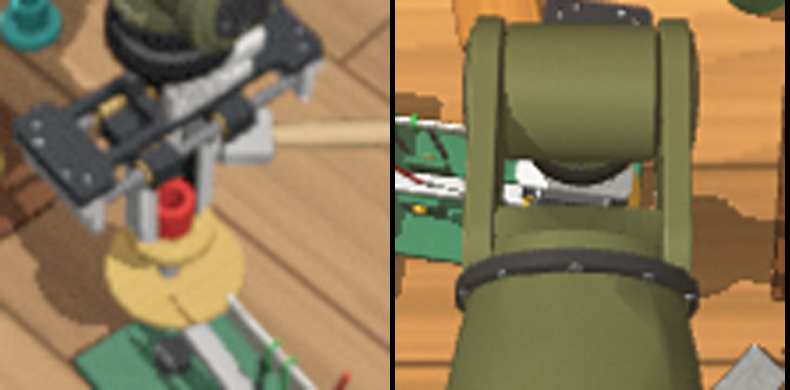

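Scene crop: the weight is around the post tip (crop 170,265), the pan has not moved and there is no load change, so it is threaded. Continuing down to the pan.

```bash
python3 -m creep '[{"tx":0,"ty":0.04,"tz":0,"turn":0,"fingers":20},{"tx":0,"ty":0.08,"tz":0,"turn":0,"fingers":20},{"tx":0,"ty":0.12,"tz":0,"turn":0,"fingers":20},{"tx":0,"ty":0.15,"tz":0,"turn":0,"fingers":20},{"tx":0,"ty":0.18,"tz":0,"turn":0,"fingers":20},{"tx":0,"ty":0.2,"tz":0,"turn":0,"fingers":20},{"tx":0,"ty":0.21,"tz":0,"turn":0,"fingers":20},{"tx":0,"ty":0.21,"tz":0,"turn":0,"fingers":20}]'
python3 -m creep '[{"tx":0,"ty":0.01,"tz":0,"turn":0,"fingers":20},{"tx":0,"ty":0.02,"tz":0,"turn":0,"fingers":20},{"tx":0,"ty":0.03,"tz":0,"turn":0,"fingers":20},{"tx":0,"ty":0.04,"tz":0,"turn":0,"fingers":20},{"tx":0,"ty":0.04,"tz":0,"turn":0,"fingers":20}]'
python3 - <<'E'
from snap import *
o=snap("9"); crops(o,"s9",(220,130,340,250),(180,150,330,260))
plan(553.1,21.9,115,-1.712)
E
```

```text
clock: 10.7
eef_pos: [552.9, 21.8, 125.0]
eef_rot: [-1.571, -0.003, -1.712]
wrist_force: [-0.1, -0.1, -2.9]
finger_gap: 30.2
clock: 11.2
eef_pos: [552.9, 21.8, 116.8]
eef_rot: [-1.571, -0.003, -1.712]
wrist_force: [-0.5, -0.7, -0.5]
finger_gap: 30.3
t 11.3 pos [552.9  21.8 117.1] [-1.571 -0.003 -1.712] F [-0.82  0.32 -0.44] gap 30.5 
 tx -0.0004 ty 0.0105 tz 0.0010 turn -0.0000
```

View pics/s9.png

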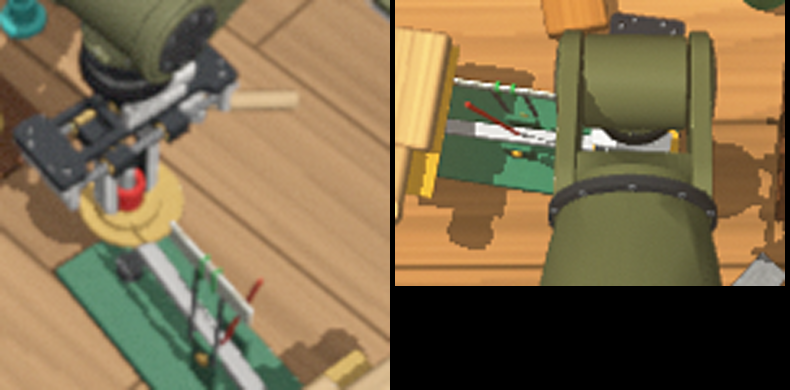

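The load (about 2 N) has transferred onto the pan at a bottom height of about 146 mm, so the weight is seated. Releasing and raising.

```bash
python3 -m creep '[{"tx":0,"ty":0.01,"tz":0,"turn":0,"fingers":34},{"tx":0,"ty":0.01,"tz":0,"turn":0,"fingers":42},{"tx":0,"ty":0.01,"tz":0,"turn":0,"fingers":52},{"tx":0,"ty":0,"tz":0,"turn":0,"fingers":52},{"tx":0,"ty":-0.1,"tz":0,"turn":0,"fingers":52},{"tx":0,"ty":-0.3,"tz":0,"turn":0,"fingers":52},{"tx":0,"ty":-0.5,"tz":0,"turn":0,"fingers":52},{"tx":0,"ty":-0.75,"tz":0,"turn":0,"fingers":52},{"tx":0.25,"ty":-0.9,"tz":0,"turn":0,"fingers":52},{"tx":0.5,"ty":-0.9,"tz":0,"turn":0,"fingers":52},{"tx":0.75,"ty":-0.9,"tz":0,"turn":0,"fingers":52},{"tx":1,"ty":-0.9,"tz":0,"turn":0,"fingers":52},{"tx":1,"ty":-0.9,"tz":0,"turn":0,"fingers":52}]'
python3 - <<'E'
from snap import *
o=snap("10"); crops(o,"s10",(220,130,340,250),(155,150,325,260))
plan(553.1,21.9,115,-1.712)
E
```

```text
clock: 12.6
eef_pos: [523.8, -179.9, 297.7]
eef_rot: [-1.571, -0.004, -1.716]
wrist_force: [0.2, 0.2, 0.1]
finger_gap: 51.9
t 12.7 pos [ 524.6 -176.8  297.7] [-1.571 -0.003 -1.714] F [-0.18  0.12  0.6 ] gap 52.1 
 tx -1.0063 ty 0.9106 tz -0.0008 turn -0.0008
```

View pics/s10.png

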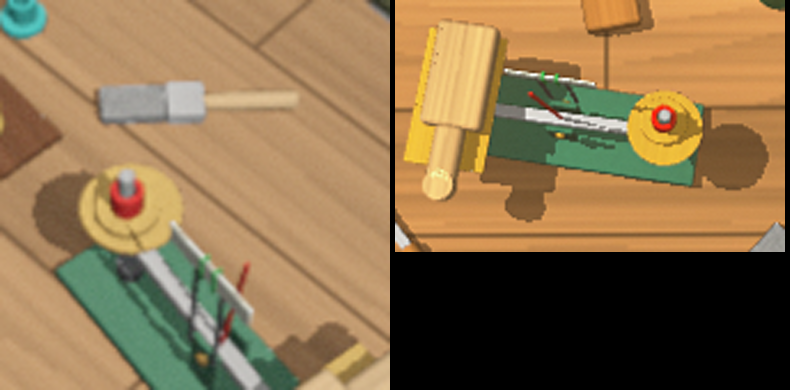

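```bash
cat > lvl.py <<'E'
from h import *
def panz(c):
    "mean z of pan ring (r 31..42) from weight-pan centre"
    W=cloud(c); d=np.hypot(W[...,0]-547.5,W[...,1]-22.7)
    h=hsv(c); m=(d<42)&(d>32)&(W[...,2]>80)&(W[...,2]<160)&(h[...,0]>15)&(h[...,0]<32)&(h[...,1]>100)
    return np.median(W[m][:,2]),m.sum()
def bpz(c):
    W=cloud(c); h=hsv(c); o=np.array([547.5,22.7]); a=np.array([.155,.988]); 
    q=(W[...,:2]-o); s=q@a; t=q@np.array([a[1],-a[0]])
    m=(s>215)&(s<300)&(abs(t)<75)&(W[...,2]>75)&(W[...,2]<138)&(h[...,1]>165)&(h[...,0]>18)
    return np.median(W[m][:,2]),m.sum()
E
python3 - <<'E'
from lvl import *
from snap import *
o=snap("11")
for t in("0","10","11"):
    for n in("top","scene"):
        c=pickle.load(open(n+t+".pkl","rb")); z=panz(c); print(t,n,z,bpz(c))
E
```

```text
0 top (np.float64(146.4369535217764), np.int64(321)) (np.float64(94.03233107306244), np.int64(291))
0 scene (np.float64(146.28563251748037), np.int64(229)) (np.float64(nan), np.int64(0))
10 top (np.float64(133.29571541913933), np.int64(299)) (np.float64(107.35075560638612), np.int64(293))
10 scene (np.float64(133.87728364008993), np.int64(248)) (np.float64(nan), np.int64(0))
11 top (np.float64(133.62853881771042), np.int64(299)) (np.float64(107.05583247999355), np.int64(288))
11 scene (np.float64(133.91002868881554), np.int64(226)) (np.float64(nan), np.int64(0))
  return _methods._mean(a, axis=axis, dtype=dtype,
  ret = ret.dtype.type(ret / rcount)
```

Run:
```python
from h import *
c=pickle.load(open("scene0.pkl","rb")); print(fitweight(c,12,(602,-206.5),22,"green",dbg="pics/fg.png"))
c=pickle.load(open("top11.pkl","rb")); print(fitneck(c,"green",(349,191),11,22,50,(602,-206.5)))
plan(602,-207,60,-1.712)
```

```text
(array([ 600.37977791, -209.32043743]), np.float64(178.390625))
(array([ 602.66717124, -205.66748607]), 67, 73.0, 103.55330883548595, array([348.76484018, 191.11872146]))
t 12.8 pos [ 525.1 -174.8  297.8] [-1.571 -0.003 -1.712] F [ 0.01 -0.31 -0.23] gap 52.0 
 tx 0.1022 ty 1.1892 tz 0.4036 turn 0.0001
```

```bash
python3 -m creep '[{"tx":0.1,"ty":0.1,"tz":0.15,"turn":0,"fingers":52},{"tx":0.1,"ty":0.2,"tz":0.3,"turn":0,"fingers":52},{"tx":0.1,"ty":0.4,"tz":0.4,"turn":0,"fingers":52},{"tx":0.1,"ty":0.6,"tz":0.4,"turn":0,"fingers":52},{"tx":0.1,"ty":0.8,"tz":0.4,"turn":0,"fingers":52},{"tx":0.1,"ty":1,"tz":0.4,"turn":0,"fingers":52},{"tx":0.1,"ty":1,"tz":0.4,"turn":0,"fingers":52},{"tx":0.1,"ty":1,"tz":0.4,"turn":0,"fingers":52}]'
python3 - <<'E'
from snap import *
o=snap("12"); crops(o,"s12",(150,110,240,200),(310,150,420,260))
plan(601.5,-207.3,-16.5,-1.712)
E
```

```text
clock: 13.6
eef_pos: [602.1, -205.3, 99.2]
eef_rot: [-1.571, -0.003, -1.71]
wrist_force: [0.3, -0.1, 0.5]
finger_gap: 52.0
t 13.7 pos [ 602.8 -206.2  100.8] [-1.567 -0.004 -1.711] F [0.27 0.34 0.47] gap 52.1 
 tx 0.0043 ty 0.5866 tz -0.0075 turn 0.0004
```

View pics/s12.png

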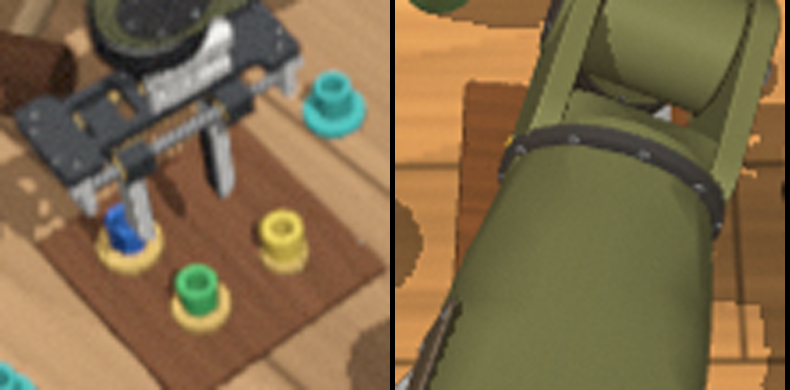

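Crop: the fingers are above the green weight (scene crop 200,285); the overlap with blue is parallax. Descending and gripping.

```bash
python3 -m creep '[{"tx":0.005,"ty":0.15,"tz":-0.007,"turn":0,"fingers":52},{"tx":0.005,"ty":0.3,"tz":-0.007,"turn":0,"fingers":52},{"tx":0.005,"ty":0.4,"tz":-0.007,"turn":0,"fingers":52},{"tx":0.005,"ty":0.48,"tz":-0.007,"turn":0,"fingers":52},{"tx":0.005,"ty":0.53,"tz":-0.007,"turn":0,"fingers":52},{"tx":0.005,"ty":0.56,"tz":-0.007,"turn":0,"fingers":52},{"tx":0.005,"ty":0.58,"tz":-0.007,"turn":0,"fingers":52},{"tx":0.005,"ty":0.58,"tz":-0.007,"turn":0,"fingers":52},{"tx":0.005,"ty":0.58,"tz":-0.007,"turn":0,"fingers":52}]'
python3 - <<'E'
from snap import *
o=snap("13"); crops(o,"s13",(165,130,225,190),(310,150,420,260))
plan(601.5,-207.3,-16.5,-1.712)
E
```

```text
clock: 14.6
eef_pos: [602.0, -207.6, -14.5]
eef_rot: [-1.566, -0.004, -1.711]
wrist_force: [0.7, -1.2, 1.2]
finger_gap: 51.9
t 14.7 pos [ 601.9 -207.6  -14.6] [-1.566 -0.004 -1.711] F [-0.68  0.67  0.09] gap 52.0 
 tx -0.0011 ty 0.0096 tz -0.0022 turn 0.0004
```

View pics/s13.png

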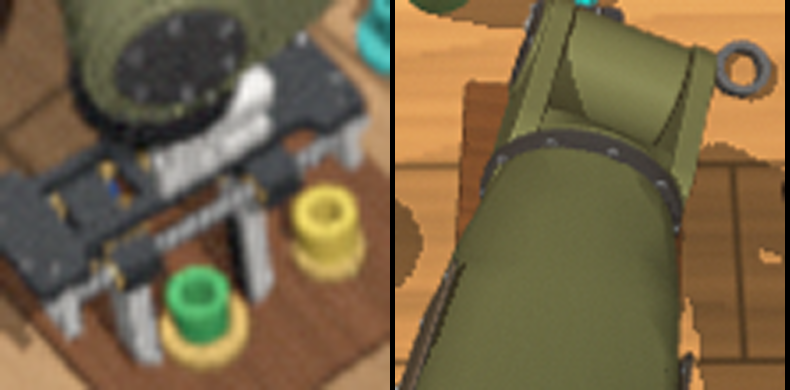

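```bash
python3 -m creep '[{"tx":0,"ty":0.008,"tz":0,"turn":0,"fingers":52},{"tx":0,"ty":0.008,"tz":0,"turn":0,"fingers":40},{"tx":0,"ty":0.008,"tz":0,"turn":0,"fingers":30},{"tx":0,"ty":0.008,"tz":0,"turn":0,"fingers":20},{"tx":0,"ty":0.008,"tz":0,"turn":0,"fingers":20},{"tx":0,"ty":0.008,"tz":0,"turn":0,"fingers":20}]' 15
python3 -m creep '[{"tx":0,"ty":-0.05,"tz":0,"turn":0,"fingers":20},{"tx":0,"ty":-0.15,"tz":0,"turn":0,"fingers":20},{"tx":0,"ty":-0.35,"tz":0,"turn":0,"fingers":20},{"tx":0,"ty":-0.6,"tz":0,"turn":0,"fingers":20},{"tx":0,"ty":-0.85,"tz":0,"turn":0,"fingers":20},{"tx":0,"ty":-1,"tz":0,"turn":0,"fingers":20},{"tx":0,"ty":-1,"tz":0,"turn":0,"fingers":20},{"tx":0,"ty":-1,"tz":0,"turn":0,"fingers":20}]'
python3 - <<'E'
from snap import *
o=snap("14"); crops(o,"s14",(140,70,260,190),(310,150,420,260))
plan(553,22,210,-1.72)
E
```

```text
clock: 15.3
eef_pos: [601.9, -207.6, -16.1]
eef_rot: [-1.566, -0.004, -1.711]
wrist_force: [-0.5, 0.4, 0.3]
finger_gap: 29.9
clock: 16.1
eef_pos: [601.0, -206.6, 184.0]
eef_rot: [-1.566, -0.004, -1.711]
wrist_force: [0.4, 0.9, -2.7]
finger_gap: 30.1
t 16.2 pos [ 600.5 -206.4  182.2] [-1.569 -0.003 -1.711] F [ 0.51  0.04 -0.62] gap 29.8 
 tx -1.0973 ty -0.1433 tz -0.3942 turn 0.0029
```

View pics/s14.png

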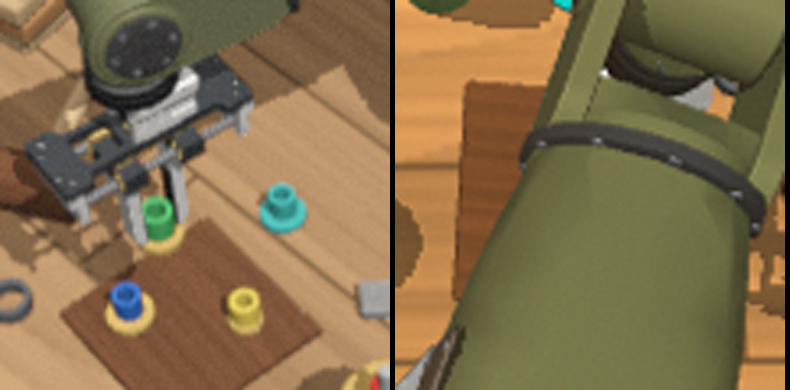

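Run:
```python
from h import *
def pan(c,z):
    W=cloud(c); h=hsv(c)
    m=(abs(W[...,2]-z)<7)&(np.hypot(W[...,0]-547,W[...,1]-22)<55)
    m|=(abs(W[...,2]-z-20)<50)&(np.hypot(W[...,0]-547,W[...,1]-22)<35)
    cn=np.argwhere(m)[:,::-1].astype(np.float32); hu=cv2.convexHull(cn); M=cv2.moments(hu); return onplane(c,[(M["m10"]/M["m00"],M["m01"]/M["m00"])],z)[0].round(2),M["m00"]
for t,z in (("0",146),("10",133.3),("11",133.3)):
    for n in("top","scene"):
        c=pickle.load(open(n+t+".pkl","rb")); print(t,n,pan(c,z))
out=[]
for n,(x0,y0,w,hh),t in (("top",(258,188,30,30),"11"),("scene",(244,172,30,30),"11"),("scene",(244,172,30,30),"14")):
    c=pickle.load(open(n+t+".pkl","rb")); S=13
    f=cv2.resize(c["frame"][y0:y0+hh,x0:x0+w,::-1],None,fx=S,fy=S,interpolation=cv2.INTER_NEAREST)
    for cand,col in (((553,21.9),(0,0,255)),((552.7,20),(255,0,0))):
        for z,r in((191.3,7),(171.3,15),(171.3,8.5)):
            hu=neckmodel(c,cand,z,z+.01,r).reshape(-1,2)
            cv2.polylines(f,[((hu-[x0,y0]+.5)*S).round().astype(np.int32)],True,col,1)
    out.append(f)
cv2.imwrite("pics/post2.png",np.hstack(out[:2]))
c=pickle.load(open("scene11.pkl","rb")); print(fitweight(c,133.3,(552.7,21),28,"red",dbg="pics/fr.png"))
c=pickle.load(open("top11.pkl","rb")); print(fitneck(c,"red",proj(c,[[552.7,21,157]])[0],11,143.3,171.3,(552,21)))
```

```text
0 top (array([547.47,  22.37, 146.  ]), 830.5)
0 scene (array([547.6 ,  23.06, 146.  ]), 668.5)
10 top (array([547.87,  22.35, 133.3 ]), 817.0)
10 scene (array([547.7 ,  22.87, 133.3 ]), 659.5)
11 top (array([547.88,  22.37, 133.3 ]), 817.5)
11 scene (array([547.7 ,  22.87, 133.3 ]), 659.5)
(array([561.64221175,  30.41162568]), np.float64(365.546875))
(array([554.85619184,  24.09782275]), 64, 83.0, 115.84594929474406, array([271.54417671, 201.25702811]))
```

View pics/post2.png

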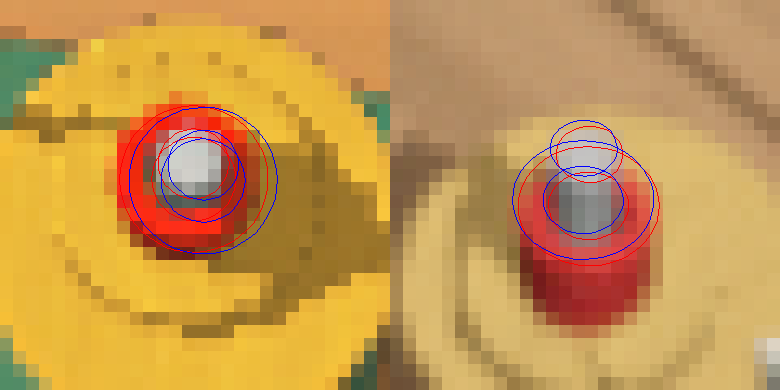

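```bash
python3 -m creep '[{"tx":-0.05,"ty":-0.08,"tz":-0.03,"turn":0,"fingers":20},{"tx":-0.2,"ty":-0.1,"tz":-0.1,"turn":0,"fingers":20},{"tx":-0.4,"ty":-0.1,"tz":-0.2,"turn":0,"fingers":20},{"tx":-0.6,"ty":-0.1,"tz":-0.3,"turn":0,"fingers":20},{"tx":-0.8,"ty":-0.1,"tz":-0.36,"turn":0,"fingers":20},{"tx":-0.95,"ty":-0.1,"tz":-0.39,"turn":0,"fingers":20},{"tx":-1,"ty":-0.1,"tz":-0.394,"turn":0,"fingers":20},{"tx":-1,"ty":-0.1,"tz":-0.394,"turn":0,"fingers":20}]'
python3 -m creep '[{"tx":-0.05,"ty":0,"tz":0,"turn":0,"fingers":20},{"tx":-0.1,"ty":0,"tz":0,"turn":0,"fingers":20},{"tx":-0.1,"ty":0,"tz":0,"turn":0,"fingers":20},{"tx":-0.1,"ty":0,"tz":0,"turn":0,"fingers":20},{"tx":-0.1,"ty":0,"tz":0,"turn":0,"fingers":20}]'
python3 - <<'E'
from snap import *
from cell import monitor
o=snap("15"); crops(o,"s15",(220,130,310,220),(220,150,330,260))
plan(553,22.3,160,-1.712)
z=monitor.read_state()["eef_pos"][2]+28.1; print(z)
for d in(-1,0,1): print(fitweight(o["scene"],z+d,(552.5,22),22,"green",dbg="pics/fw15.png"))
E
```

```text
clock: 17.0
eef_pos: [550.1, 3.8, 201.7]
eef_rot: [-1.569, -0.003, -1.709]
wrist_force: [-0.1, -0.9, -0.3]
finger_gap: 29.5
clock: 17.5
eef_pos: [552.9, 23.3, 201.5]
eef_rot: [-1.569, -0.003, -1.709]
wrist_force: [0.3, -0.2, -0.2]
finger_gap: 29.9
t 17.6 pos [552.9  23.3 201.6] [-1.569 -0.003 -1.709] F [ 0.04  0.42 -1.85] gap 30.4 
 tx 0.0042 ty 0.2080 tz 0.0010 turn 0.0009
229.69396437212873
(array([551.18502481,  20.78713352]), np.float64(78.296875))
(array([551.67251509,  21.23562229]), np.float64(78.328125))
(array([552.05800629,  21.58366394]), np.float64(78.59375))
```

View pics/s15.png

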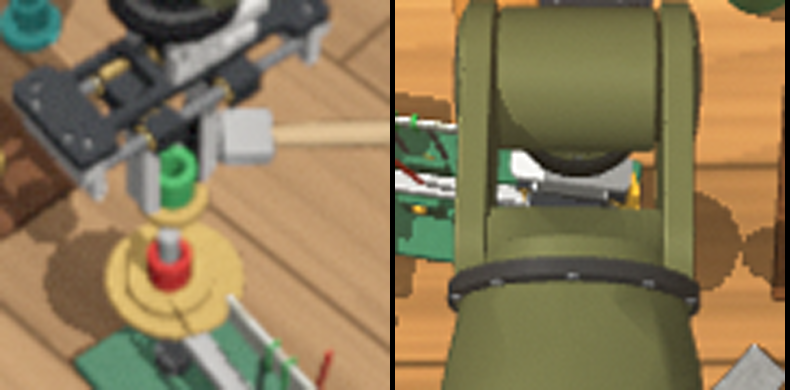

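View pics/fw15.png

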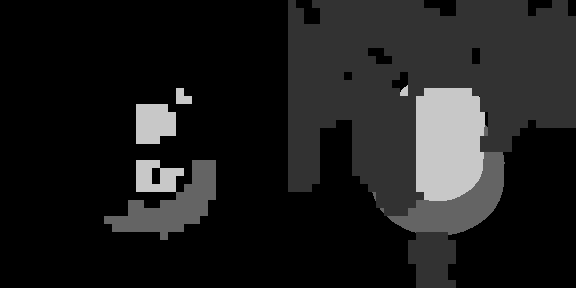

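Run:
```python
from h import *
import h
h.CR["green"]=(50,95)
c=pickle.load(open("scene15.pkl","rb"))
for z in (229,230,231): print(h.fitweight(c,z,(552.5,22),22,"green",dbg="pics/fw15b.png"))
print(hsv(c)[165:178,255:266].tolist()[5])
```

```text
(array([551.35550039,  20.97005812]), np.float64(78.34375))
(array([551.68785353,  21.25836769]), np.float64(78.546875))
(array([552.36456935,  21.86019126]), np.float64(78.59375))
[[13, 10, 176], [57, 26, 177], [67, 120, 176], [68, 143, 155], [67, 144, 129], [66, 148, 121], [67, 140, 149], [67, 130, 187], [67, 131, 195], [67, 139, 178], [64, 89, 117]]
```

View pics/fw15b.png

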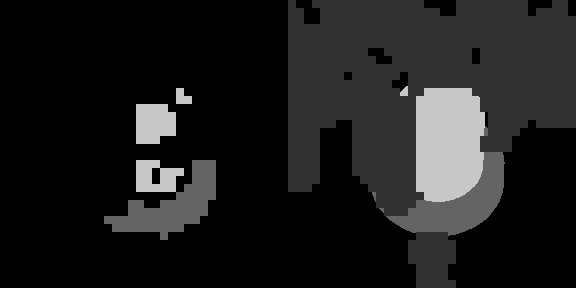

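```bash
python3 -m creep '[{"tx":-0.001,"ty":0.03,"tz":0.003,"turn":0,"fingers":20},{"tx":-0.001,"ty":0.08,"tz":0.003,"turn":0,"fingers":20},{"tx":-0.001,"ty":0.12,"tz":0.003,"turn":0,"fingers":20},{"tx":-0.001,"ty":0.15,"tz":0.003,"turn":0,"fingers":20},{"tx":-0.001,"ty":0.17,"tz":0.003,"turn":0,"fingers":20},{"tx":-0.001,"ty":0.18,"tz":0.003,"turn":0,"fingers":20},{"tx":-0.001,"ty":0.19,"tz":0.003,"turn":0,"fingers":20}]'
python3 -m creep '[{"tx":0,"ty":0.01,"tz":0,"turn":0,"fingers":20},{"tx":0,"ty":0.02,"tz":0,"turn":0,"fingers":20},{"tx":0,"ty":0.03,"tz":0,"turn":0,"fingers":20},{"tx":0,"ty":0.035,"tz":0,"turn":0,"fingers":20},{"tx":0,"ty":0.035,"tz":0,"turn":0,"fingers":20}]'
python3 - <<'E'
from snap import *
from lvl import *
o=snap("16"); crops(o,"s16",(220,130,340,250),(180,150,330,260))
plan(553,22.3,160,-1.712); print(panz(o["scene"]),bpz(o["top"]))
E
```

```text
clock: 18.3
eef_pos: [553.6, 23.3, 163.6]
eef_rot: [-1.569, -0.003, -1.709]
wrist_force: [-0.3, 0.5, -1.3]
finger_gap: 30.0
clock: 18.8
eef_pos: [553.6, 23.3, 156.5]
eef_rot: [-1.569, -0.003, -1.709]
wrist_force: [0.0, 0.2, -0.9]
finger_gap: 29.9
t 18.9 pos [553.7  23.3 156.7] [-1.569 -0.003 -1.709] F [ 0.16  0.95 -1.11] gap 29.7 
 tx 0.0053 ty -0.0166 tz -0.0027 turn 0.0009
(np.float64(128.48324591424517), np.int64(193)) (np.float64(112.22573749557601), np.int64(292))
```

View pics/s16.png

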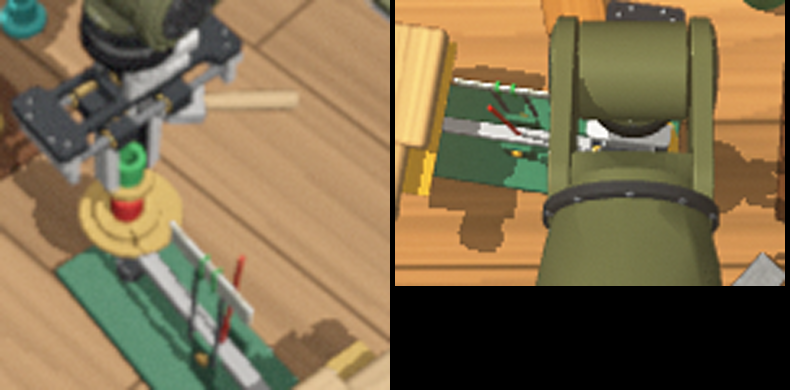

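Run:
```python
from h import *
for t in "7","15","16":
    c=pickle.load(open(f"scene{t}.pkl","rb")); h=hsv(c)
    print(t)
    for v in range(176,190):
        row=h[v,250:272,1]; print(v,row.tolist())
print(proj(pickle.load(open("scene7.pkl","rb")),[[553,22,204],[553,22,191],[553,22,171],[551,19.9,238],[551.67,21.24,229.7]]))
out=[]
for t in "7","15","16","10":
    c=pickle.load(open(f"scene{t}.pkl","rb")); out.append(cv2.resize(c["frame"][155:205,240:280,::-1],None,fx=7,fy=7,interpolation=cv2.INTER_NEAREST))
cv2.imwrite("pics/cmp.png",cv2.resize(np.hstack(out),(800,250)))
```

```text
7
176 [139, 128, 103, 63, 50, 71, 110, 132, 131, 134, 133, 129, 124, 124, 125, 123, 122, 126, 129, 119, 107, 104]
177 [127, 135, 125, 113, 110, 112, 118, 123, 127, 122, 123, 123, 123, 124, 125, 121, 127, 129, 131, 116, 110, 106]
178 [122, 134, 140, 130, 126, 125, 128, 126, 123, 124, 124, 123, 122, 122, 124, 124, 129, 136, 122, 118, 117, 111]
179 [113, 121, 142, 135, 131, 129, 126, 127, 124, 122, 124, 126, 126, 124, 133, 134, 127, 126, 117, 114, 110, 117]
180 [114, 122, 132, 142, 137, 135, 135, 136, 126, 131, 131, 132, 132, 132, 131, 129, 126, 122, 122, 118, 117, 117]
181 [125, 131, 138, 137, 128, 134, 134, 133, 126, 122, 116, 124, 132, 131, 128, 122, 124, 120, 120, 123, 121, 121]
182 [136, 137, 139, 135, 126, 124, 107, 50, 45, 25, 25, 78, 123, 125, 122, 125, 120, 124, 124, 124, 122, 122]
183 [138, 134, 138, 138, 135, 124, 109, 21, 9, 5, 18, 78, 118, 124, 122, 124, 121, 125, 123, 124, 125, 126]
184 [129, 135, 139, 129, 132, 130, 115, 24, 6, 4, 25, 91, 121, 122, 123, 125, 124, 126, 124, 125, 125, 125]
185 [126, 143, 137, 141, 136, 129, 111, 10, 2, 4, 24, 90, 122, 122, 122, 125, 124, 12
[... 2867 characters left out ...]
120, 112, 107]
185 [66, 16, 6, 5, 7, 6, 33, 126, 149, 153, 140, 157, 129, 111, 120, 129, 126, 129, 123, 122, 120, 119]
186 [115, 57, 4, 7, 6, 5, 29, 108, 145, 145, 137, 116, 114, 115, 124, 125, 126, 129, 121, 124, 122, 122]
187 [131, 107, 23, 7, 9, 19, 47, 98, 114, 107, 110, 107, 125, 124, 123, 126, 133, 128, 128, 122, 123, 126]
188 [138, 130, 89, 49, 47, 58, 82, 122, 124, 124, 121, 122, 125, 125, 126, 132, 131, 125, 126, 125, 125, 123]
189 [142, 142, 134, 111, 96, 107, 117, 127, 126, 124, 122, 122, 125, 128, 135, 130, 129, 123, 128, 123, 123, 125]
[[258.86721219 180.78561311]
 [258.82919838 183.41350631]
 [258.77188618 187.37091108]
 [258.92392671 172.79125744]
 [259.08619786 174.99472523]]
```

View pics/cmp.png

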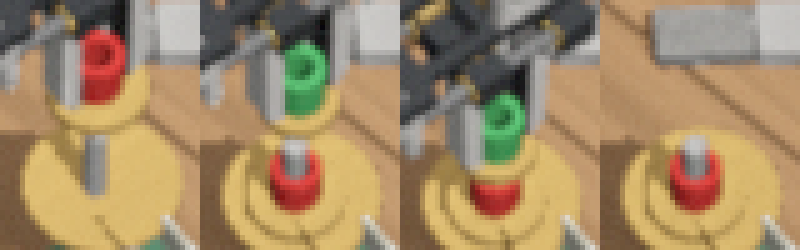

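Run:
```python
from h import *
for t,rows in ("7",range(158,176)),("15",range(160,182)):
    c=pickle.load(open(f"scene{t}.pkl","rb")); f=c["frame"].astype(int)
    print(t)
    for v in rows: print(v,[ "%d/%d/%d"%tuple(f[v,u]) for u in range(254,273)])
```

```text
7
158 ['133/121/88', '67/68/64', '55/59/61', '53/55/57', '47/52/54', '47/46/49', '46/50/49', '42/43/45', '29/29/33', '27/25/23', '24/23/23', '65/65/64', '135/134/131', '175/171/168', '179/178/175', '178/178/175', '167/168/164', '185/183/180', '204/202/200']
159 ['181/155/96', '78/69/54', '42/44/48', '40/45/47', '31/37/36', '48/54/56', '60/64/63', '69/71/69', '32/37/35', '28/28/27', '17/15/17', '66/68/67', '133/129/129', '174/172/168', '176/174/171', '180/179/176', '173/171/168', '180/179/176', '202/202/199']
160 ['154/130/74', '78/67/48', '43/42/46', '48/49/50', '74/50/50', '105/74/74', '132/119/115', '133/126/125', '48/50/47', '16/15/14', '26/29/23', '71/70/71', '139/139/135', '172/171/168', '173/171/169', '170/169/166', '167/167/163', '172/169/167', '202/201/198']
161 ['97/79/51', '50/50/41', '51/46/48', '109/52/50', '173/55/55', '209/72/68', '209/104/101', '188/110/106', '110/43/46', '57/22/25', '23/27/25', '72/74/77', '141/140/136', '171/170/167', '175/172/169', '167/166/163', '152/150/147', '159/159/156', '202/202/199']
162 ['92/93/88', '66/57/56', '109/49/50', '176/59/56', '218
[... 9036 characters left out ...]
/184/111', '209/176/106', '188/156/92', '179/146/95', '186/147/105', '185/146/106', '167/131/92', '147/114/79', '154/122/87', '180/143/103']
180 ['155/126/75', '175/145/85', '196/165/96', '209/177/103', '216/183/110', '217/183/110', '218/184/110', '215/181/107', '211/178/107', '198/167/100', '187/153/91', '182/148/93', '186/149/102', '194/155/112', '193/152/110', '189/150/108', '174/137/98', '150/115/81', '150/115/82']
181 ['182/147/92', '157/127/69', '160/130/73', '172/142/80', '179/148/86', '184/152/87', '187/154/87', '186/154/89', '182/151/86', '181/151/86', '192/159/93', '205/172/106', '205/168/112', '199/161/113', '195/154/112', '193/153/112', '190/150/110', '179/139/100', '156/121/87']
```

The pan sank 5 mm with the bore edge on the post's chamfer, so it is not threaded yet. Edge positions in scene7 and scene15 show that the green weight sits about 1.7 mm off where red went down. I back up, shift to red's tool position and try again.

```bash
python3 -m creep '[{"tx":0,"ty":-0.03,"tz":0,"turn":0,"fingers":20},{"tx":0,"ty":-0.06,"tz":0,"turn":0,"fingers":20},{"tx":0.008,"ty":-0.065,"tz":-0.003,"turn":0,"fingers":20},{"tx":0.008,"ty":-0.065,"tz":-0.003,"turn":0,"fingers":20},{"tx":0.008,"ty":-0.065,"tz":-0.003,"turn":0,"fingers":20},{"tx":0.008,"ty":-0.04,"tz":-0.003,"turn":0,"fingers":20},{"tx":0.008,"ty":-0.025,"tz":-0.003,"turn":0,"fingers":20},{"tx":0.008,"ty":-0.01,"tz":-0.003,"turn":0,"fingers":20},{"tx":0.008,"ty":0,"tz":-0.003,"turn":0,"fingers":20},{"tx":0.008,"ty":0,"tz":-0.003,"turn":0,"fingers":20}]'
python3 - <<'E'
from snap import *
from lvl import *
o=snap("17"); crops(o,"s17",(220,130,340,250),(180,150,330,260))
plan(553,22.3,160,-1.712); print(panz(o["scene"]),bpz(o["top"]))
E
```

```text
clock: 19.9
eef_pos: [552.7, 21.8, 156.2]
eef_rot: [-1.57, -0.003, -1.709]
wrist_force: [-0.2, -0.3, -1.4]
finger_gap: 29.6
t 20.0 pos [552.9  21.8 156.7] [-1.569 -0.003 -1.709] F [-0.07 -0.33 -0.9 ] gap 29.8 
 tx -0.0027 ty -0.0166 tz 0.0002 turn 0.0009
(np.float64(134.08413745544144), np.int64(209)) (np.float64(106.79989558686867), np.int64(292))
```

Now the pan stands at its unloaded 133.5 mm while the weight's bottom is 6 mm below the tip, so it is threaded. Lowering onto the red weight.

```bash
python3 -m creep '[{"tx":0,"ty":0.02,"tz":0,"turn":0,"fingers":20},{"tx":0,"ty":0.035,"tz":0,"turn":0,"fingers":20},{"tx":0,"ty":0.05,"tz":0,"turn":0,"fingers":20},{"tx":0,"ty":0.06,"tz":0,"turn":0,"fingers":20},{"tx":0,"ty":0.07,"tz":0,"turn":0,"fingers":20},{"tx":0,"ty":0.08,"tz":0,"turn":0,"fingers":20},{"tx":0,"ty":0.09,"tz":0,"turn":0,"fingers":20},{"tx":0,"ty":0.1,"tz":0,"turn":0,"fingers":20},{"tx":0,"ty":0.1,"tz":0,"turn":0,"fingers":20}]'
python3 - <<'E'
from snap import *
from lvl import *
o=snap("18"); crops(o,"s18",(220,130,340,250),(180,150,330,260))
plan(553,22.3,160,-1.712); print(panz(o["scene"]),bpz(o["top"]))
E
```

```text
clock: 20.9
eef_pos: [552.8, 21.7, 136.4]
eef_rot: [-1.569, -0.003, -1.709]
wrist_force: [0.0, 0.1, -1.2]
finger_gap: 30.3
t 21.0 pos [552.9  21.7 136.7] [-1.569 -0.003 -1.709] F [ 0.53  1.19 -0.96] gap 30.1 
 tx -0.0027 ty -0.1164 tz 0.0001 turn 0.0009
(np.float64(127.35169996129069), np.int64(189)) (np.float64(113.4271093679067), np.int64(295))
```

View pics/s18.png

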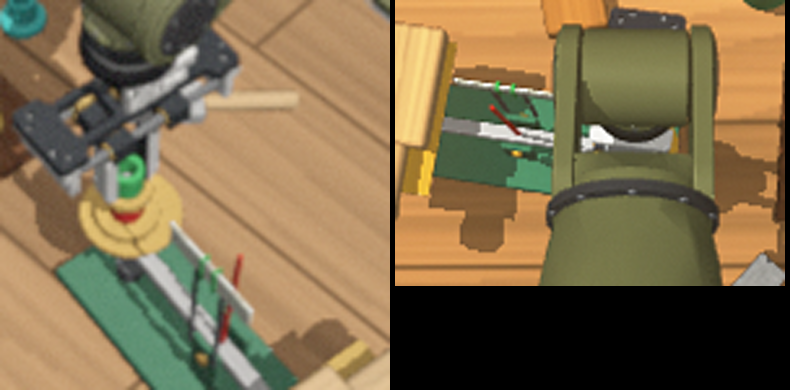

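Pan at 127 mm and the green weight's bottom at 165 mm, which is pan + 38, so green is seated on red. I follow the pan down to its expected equilibrium (about 118 mm), release and withdraw upward.

```bash
python3 -m creep '[{"tx":0,"ty":0.01,"tz":0,"turn":0,"fingers":20},{"tx":0,"ty":0.02,"tz":0,"turn":0,"fingers":20},{"tx":0,"ty":0.03,"tz":0,"turn":0,"fingers":20},{"tx":0,"ty":0.038,"tz":0,"turn":0,"fingers":20},{"tx":0,"ty":0.038,"tz":0,"turn":0,"fingers":20},{"tx":0,"ty":0.038,"tz":0,"turn":0,"fingers":34},{"tx":0,"ty":0.038,"tz":0,"turn":0,"fingers":42},{"tx":0,"ty":0.038,"tz":0,"turn":0,"fingers":52},{"tx":0,"ty":0.038,"tz":0,"turn":0,"fingers":52},{"tx":0,"ty":-0.05,"tz":0,"turn":0,"fingers":52},{"tx":0,"ty":-0.2,"tz":0,"turn":0,"fingers":52},{"tx":0,"ty":-0.4,"tz":0,"turn":0,"fingers":52},{"tx":0,"ty":-0.6,"tz":0,"turn":0,"fingers":52},{"tx":0,"ty":-0.8,"tz":0,"turn":0,"fingers":52},{"tx":0.25,"ty":-0.85,"tz":0,"turn":0,"fingers":52},{"tx":0.5,"ty":-0.85,"tz":0,"turn":0,"fingers":52},{"tx":0.75,"ty":-0.85,"tz":0,"turn":0,"fingers":52},{"tx":1,"ty":-0.85,"tz":0,"turn":0,"fingers":52},{"tx":1,"ty":-0.85,"tz":0,"turn":0,"fingers":52},{"tx":1,"ty":-0.85,"tz":0,"turn":0,"fingers":52}]'
python3 - <<'E'
from snap import *
from lvl import *
for t in ("19","20"):
    o=snap(t)
    print(panz(o["scene"]),panz(o["top"]),bpz(o["top"]))
crops(o,"s20",(220,130,340,250),(155,150,325,260))
plan(553,22.3,160,-1.712)
cv2.imwrite("pics/full20.png",o["top"]["frame"][:,:,::-1])
cv2.imwrite("pics/bal20.png",cv2.resize(o["scene"]["frame"][165:250,235:320,::-1],None,fx=7,fy=7,interpolation=cv2.INTER_CUBIC))
E
```

```text
clock: 23.0
eef_pos: [524.9, -176.5, 307.3]
eef_rot: [-1.569, -0.003, -1.711]
wrist_force: [0.8, -0.2, 0.1]
finger_gap: 51.9
(np.float64(118.59067744427347), np.int64(192)) (np.float64(118.16606719986945), np.int64(280)) (np.float64(122.4291638148052), np.int64(293))
(np.float64(119.0248014411873), np.int64(192)) (np.float64(118.37526661625803), np.int64(279)) (np.float64(122.33169865980148), np.int64(299))
t 23.2 pos [ 525.4 -174.5  307.5] [-1.569 -0.003 -1.707] F [ 0.21  0.6  -0.  ] gap 51.6 
 tx -0.9962 ty 0.7344 tz 0.0011 turn 0.0015
```

View pics/bal20.png

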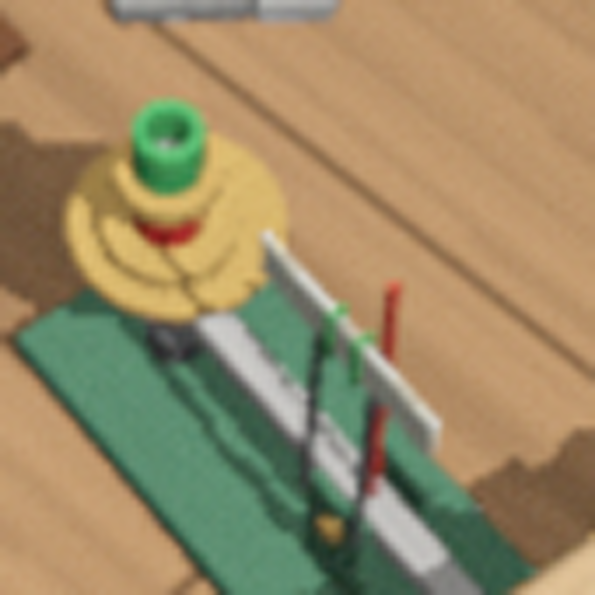

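View pics/full20.png

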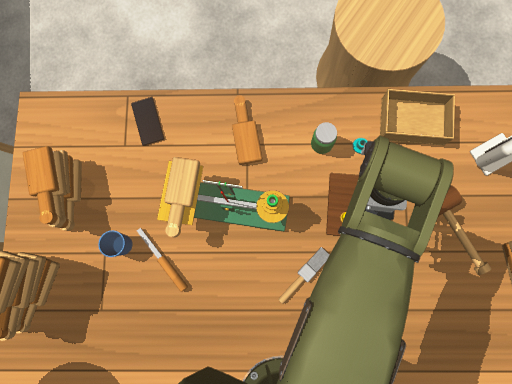

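Run:
```python
from h import *
c=pickle.load(open("top20.pkl","rb"))
cv2.imwrite("pics/top20c.png",cv2.resize(c["frame"][170:225,185:300,::-1],None,fx=6.5,fy=6.5,interpolation=cv2.INTER_CUBIC))
a=np.array([.155,.988])
for n in("top","scene"):
    c=pickle.load(open(n+"20.pkl","rb")); W=cloud(c); h=hsv(c).astype(int); s=(W[...,:2]-[547.5,22.7])@a; t=(W[...,:2]-[547.5,22.7])@np.array([.988,-.155])
    H=np.where(h[...,0]>90,h[...,0]-180,h[...,0])
    for nm,m in (("red",(abs(H)<9)&(h[...,1]>140)),("green",(H>50)&(H<75)&(h[...,1]>130)&(h[...,2]>100))):
        m=m&(s>60)&(s<200)&(W[...,2]>120)&(W[...,2]<270)
        for i in np.argwhere(m)[:: (3 if nm=="red" else 1)]: print(n,nm,i[::-1],"s %.1f t %.1f z %.1f"%(s[tuple(i)],t[tuple(i)],W[tuple(i)][2]))
```

```text
top red [221 191] s 127.7 t 1.4 z 241.1
top red [222 192] s 125.9 t 0.3 z 234.7
top red [223 194] s 125.9 t -1.0 z 212.8
top red [224 196] s 127.7 t -0.6 z 178.0
top red [225 198] s 129.4 t -0.3 z 142.1
top green [219 181] s 137.8 t 26.4 z 236.1
top green [219 182] s 137.1 t 23.7 z 237.5
top green [225 182] s 122.2 t 25.7 z 238.2
top green [219 183] s 136.6 t 21.1 z 237.8
top green [225 183] s 121.4 t 22.9 z 240.4
top green [219 184] s 136.5 t 18.9 z 236.3
top green [225 184] s 121.5 t 20.9 z 237.5
top green [225 185] s 121.9 t 19.4 z 231.9
scene red [291 205] s 125.9 t -1.2 z 239.1
scene red [290 207] s 125.7 t 1.2 z 231.3
scene red [291 208] s 128.0 t -0.5 z 227.6
scene red [290 210] s 128.7 t 3.0 z 222.1
scene red [290 212] s 128.0 t 1.3 z 208.9
scene red [290 214] s 127.5 t -0.1 z 196.2
scene red [288 225] s 145.7 t 20.4 z 185.7
scene red [288 228] s 147.5 t 20.8 z 172.3
```

View pics/top20c.png

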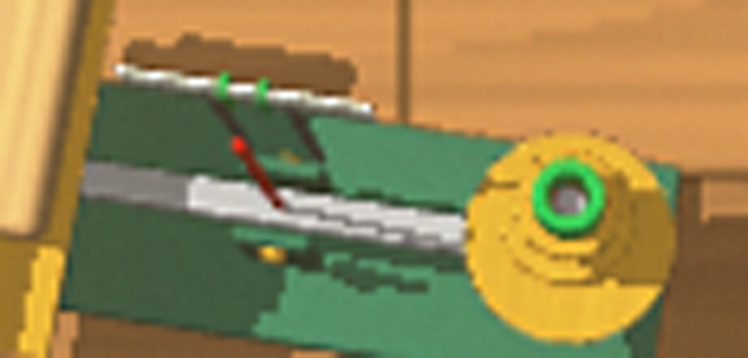

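Run:
```python
from h import *
c=pickle.load(open("scene20.pkl","rb")); cv2.imwrite("pics/fin.png",cv2.resize(c["frame"][60:310,110:430,::-1],None,fx=2.4,fy=2.4,interpolation=cv2.INTER_CUBIC))
c=pickle.load(open("top20.pkl","rb")); W=cloud(c); h=hsv(c); m=(abs(h[...,0].astype(int)-67)<9)&(h[...,1]>130)&(np.hypot(W[...,0]-552,W[...,1]-22)<18)&(W[...,2]>185); print(np.median(W[m],axis=0))
```

```text
[551.43262601  22.91102069 193.8172022 ]
```

View pics/fin.png

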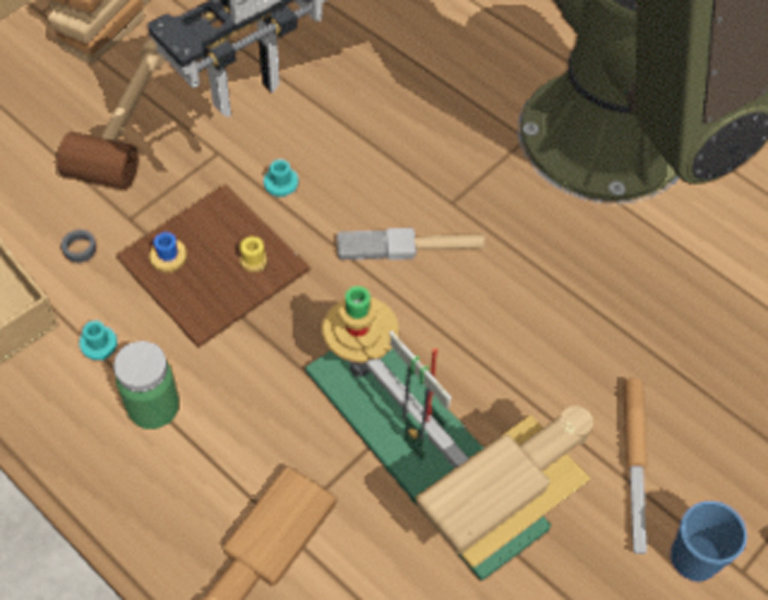

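The picture shows green on red, stacked upright on the post (358,310). Blue (166,248) and yellow (252,252) are still on the tray, the bystanders are where they were, and the gripper is clear.

```bash
python3 -c "
from cell import manip
print(manip.sign_off())"
```

```text
the job is handed in; nothing more can be done
None
```

I threaded the 200 g (red) and then the 100 g (green) weight onto the post, left the 50 g and 150 g on the tray, and handed the job in at about 23 s. With only the 200 g on, the beam reading put the blank at about 286 g, which is why I added the 100 g.

**Last checks:**
- **Beam:** it was steady across two readings, with the weight pan at about 118 mm and the blank's pan at about 122 mm. That puts the beam at about 0.215 rad, inside the 0.164–0.236 limits. The pointer tip lies between the two green marks, nearer one of them; judged from the pointer alone, it is about 0.02 rad off level.
- **Weights:** the top of the green weight is at 194 mm, which matches the pan height plus two weights, so both are fully seated.
- **Surroundings:** the blank and bystanders looked unmoved in the final picture, and the gripper was clear.

**What failed or disagreed on the way:**
- **Reported tool height:** the fingers really end about 40 mm above the reported TCP. My first closing on the red weight met nothing; I then worked from the camera and from the height at which red was gripped.
- **First try with the green weight:** it caught on the post's chamfer and pressed the pan down about 5 mm, lightly. I backed up, shifted it about 1.7 mm, and it threaded.
- **Camera position fits:** the two cameras disagreed by 2 to 3 mm on the post, and I used a value in between.

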